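# Aim a loudspeaker at the measuring microphone and lock its swivel stand

### The arm

A 7-joint arm with a two-finger parallel gripper is mounted at the origin on the work surface. World frame = base frame: x ahead of the robot, y to its left, z up, the work surface at z = 0. Lengths are in m, angles in rad, forces in N, time in s.
With the tool pointing down it reaches from about 0.425 to 0.875 m from the base axis. Payload 4.7 kg.
Tool frame: the origin (TCP) lies between the finger pads; the fingertips stand 11 mm ahead of it and the grasp point (between the pads) lies 8 mm behind it; z points along the fingers, y is the direction in which the jaws open and shut (so a half turn about z gives the same grasp; the last joint's range is limited). The gripper opens to 87 mm and grips with 3 to 60 N. Pads are 19 mm wide; open, the fingers measure 117 mm over their backs; the gripper's body (75 mm by 190 mm) begins 51 mm behind the grasp point.
Start: joints at [1.132, 0.321, -0.07, 1.45, 0.023, 1.371, -0.057], TCP at [0.284, -0.585, 0.234] pointing down, gripper open.
Joint ranges: [-2.86, 2.86], [-0.3, 2.09], [-1.38, 1.24], [0.06, 2.45], [-1.56, 4.7], [0.09, 2.05], [-2.69, 2.69]. Speed limits (rad/s): [2.57, 2.57, 3.14, 3.14, 3.14, 3.14, 3.14].

### API

Orientations are given as a rotation vector (axis times angle).
In Python, from bench import ctrl gives the robot as it stands.
- The arm moves only by the tool servo_tool, never from a script. Its argument "series" is a list of rows, each an object with "travel": the shift along the tool's x, y, z in m, a list of three; "angular": the turn, a rotation vector about the tool's x, y, z in rad, a list of three. A call has 1 to 5 rows; each row shifts and turns the commanded pose from where the row before left it, along the tool's axes as they then stand; what a row does not reach is not made up. A row lasts 1/10 s, in which the tool goes at most 50 mm and 8.59 degrees, less where a joint would pass 70% of its speed; a pose out of reach is approached as far as the arm can. A call with a gripper value outside its range is refused whole. "claw" is the finger opening in m, from 0 to 0.087, set as the call begins (left out, the last holds). The fingers move at their own pace and stop on an object; "squeeze" is the grip in N (left out, the last holds). Time passes only in rows, so rows that do not move let the fingers close. It gives the time, the measured TCP pose, the force and the opening at its end, in the units of the state.
- ctrl.get_state(): the state, without advancing time (a new reading comes with each control period).
- ctrl.get_image(name): name is "scene" or "side" or "wrist"; returns the picture (384x512x3 uint8, red, green, blue); there is no depth.
- ctrl.calibration(name): a dict with "fx", "fy", "cx", "cy" (pixels), "rvec" (rotation vector, rad) and "tvec" (3), from world to camera coordinates, as OpenCV has them. Camera axes: x right, y down, z forward; pixel columns grow to the right and rows downward; lengths in m; the calibration is good to about 2 mm. The wrist camera is an equidistant fisheye: a pixel r from the principal point sees the ray r / f radians off the axis. A picture is of the moment at which its call begins: read the wrist's pose just before it. calibration takes no time and is no camera call; for the wrist camera it gives the pose at the moment of the call.
- ctrl.close_job(): hands the job in, once; it reports no verdict.
The state is a dict: "time": time; "joint_positions": joint angles; "qd": joint speeds; "joint_torque": joint torques, N m; "position": TCP position; "tool_rot": TCP orientation; "ft_force": force on the tool from outside, world axes, zero at the start; "torque": the same for the moment, N m; "grip_width": opening from 0.0 (shut) to 1.0 (fully open).
Only numpy, scipy, OpenCV 4.12 (cv2) and the standard library are available. Lean on these libraries where they do the work, as an engineer would, in place of code of your own. Each camera call takes 0.05 s, during which the arm holds its last target.

### The job

Aim the loudspeaker on the swivel stand straight at the tip of the upright measuring microphone: with a fingertip push the stand's clamp lever anticlockwise (seen from above) to its loose stop, push the pan bar sideways until the loudspeaker faces the microphone, then push the clamp lever back clockwise to its tight stop so that the aim is locked. Only push, with the fingertips: lift nothing, do not touch the loudspeaker's cabinet, and leave the microphone and all the other things where they stand.

Things in the scene. Friction and masses are not known exactly. Their poses are not given: they have to be found in the camera images.
- stand: Swivel stand, screwed down to the case top: round grey base plate of 230 mm diameter, 12 mm thick, lying on the table near the middle. Origin: on the pan axis (upright), at table height. Its x axis is the loudspeaker's facing direction when joint pan_head reads 0, and points roughly to the robot's left (a little back towards it); its y axis points roughly to the robot; z is up.
- pan_head (a joint): Angle of the turning head (loudspeaker and pan bar) about the stand's z axis, rad: 0 = faces along the stand's x axis, positive = anticlockwise seen from above; range -0.7 to 0.7. With the clamp loose it turns with 0.5 N m of friction (3 N at the bar's grip) and stays where it is left; with the clamp tight it drags stiffly (15 to 20 N at the grip).
- bar_grip (a point): Middle of the pan bar's ribbed grey grip, on the bar's centre line, 195 mm from the pan axis, 67 mm above the table. The bar is a straight level rod sticking out at the loudspeaker's back, exactly opposite to the way it faces, and ends 240 mm from the pan axis; the grip is 22 mm thick and covers its last 90 mm, the rod before it is 12 mm thick. Below it is free space.
- clamp_lever (a joint): Angle of the clamp lever about the upright axis through point lever_hub, rad: 0 = tight stop, grows anticlockwise seen from above, 1.25 = loose stop. The clamp grips below about 0.55 and is quite free above 0.7. It turns with about 0.5 N m of friction, rising to some 0.7 N m while tightening (6 to 10 N near the tip), and stays where it is left.
- lever_hub (a point): Point on the clamp lever's turning axis, 10 mm above the top of its hub (26 mm diameter) and 97 mm above the table; the axis is 85 mm from the pan axis, on the stand's +y side (towards the robot).
- lever_tip (a point): Centre of the 19 mm ball at the end of the clamp lever, 85 mm from the lever's turning axis and 103.5 mm above the table. The steel arm is 13 mm thick, points away from the loudspeaker and rises from 91 mm (30 mm from the axis) to 103 mm height at its tip. At 0 it points 0.6 rad clockwise from the stand's y axis, at the loose stop 0.65 rad anticlockwise from it.
- speaker_front (a point): Small upper driver on the front of the loudspeaker, 60 mm in front of the pan axis, 220 mm above the table; its x axis is the way the loudspeaker faces, z is up. The loudspeaker is a white box on the turning head, 120 mm deep (x), 110 mm wide, 180 mm high, centred on the pan axis, top 266 mm above the table; round dark drivers in front, dark fins behind. Keep the gripper clear.
- mic_tip (a point): Tip of the measuring microphone: a slim upright steel pencil on a thin rod with a round dark base of 96 mm diameter. The tip is above the middle of the base, 222 mm above the table. It stands loose, 0.27 to 0.32 m from the pan axis on the loudspeaker's front side, to one side or the other of where it first faces (the water bottle stands on the other side).
- bottle: Clear water bottle, 62 mm diameter, 205 mm high, loose. Origin: centre of its underside. Leave alone.
- tape_roll: Grey roll of tape lying flat, 90 mm diameter, 25 mm high, loose, between the clamp lever and the pan bar. Origin: centre of its underside. Leave alone.
- screwdriver: Screwdriver 190 mm long with a black handle, lying on the table. Origin: under its middle. Leave alone.
- bracket: White L-shaped wall bracket, 75 x 60 mm, 54 mm high, loose. Origin: centre of its underside. Leave alone.
- small_carton: Small closed carton, 90 x 110 mm, 45 mm high, loose. Origin: centre of its underside. Leave alone.
- speaker2: Second loudspeaker like the first (120 x 110 mm, 180 mm high), standing loose on the table on the robot's right, not on a stand. Origin: centre of its underside. Leave alone.
- screw_jar: Clear jar with a steel lid, 68 mm diameter, 70 mm high, loose, on the robot's right. Origin: centre of its underside. Leave alone.
Mind the look-alikes: they are no part of the job. Leave any blue or turquoise look-alike of the part that bears mic_tip alone.

How it is judged:
By the outcome, as a careful person would: the job done as asked, in the order asked, and still so for the second after the job is handed in, with the robot touching nothing.
It also fails if it takes over 64 s, if anything falls off the work surface, if the arm or the gripper's body presses on something with over 40 N, if the wrist force passes 120 N, or if a joint passes its speed limit or range.

## Working session

There is one attempt and no reset: what is moved stays moved. The work goes in short steps, Python scripts to look and compute and a tool call to move; the robot and the scene stay as the last step left them, time stands still between calls to the robot, and variables do not carry over. Pictures are saved under pics/ and viewed, and the job is handed in when it is done.

Besides the shell and the picture viewer there is one more tool, called after "Request:" by a JSON object that holds its "fn" and its "kwargs", one argument or row to a line. servo_tool: Moves the arm, as the interface text tells. Its arguments: {"type":"object","properties":{"series":{"type":"array","items":{"type":"object","properties":{"travel":{"type":"array","items":{"type":"number"}},"angular":{"type":"array","items":{"type":"number"}}}}},"claw":{"type":"number"},"squeeze":{"type":"number"}},"required":["series"]}

```bash
ls; mkdir -p pics; python3 - <<'E'
from bench import ctrl
import cv2,json
for n in ["scene","side","wrist"]:
    c=ctrl.calibration(n); print(n,c)
    cv2.imwrite(f"pics/{n}0.png",ctrl.get_image(n)[:,:,::-1])
s=ctrl.get_state(); print(s)
E
```

```text
pics
scene {'fx': 399.442234195903, 'fy': 399.442234195903, 'cx': 245.4167804501092, 'cy': 189.283253999687, 'rvec': array([ 1.91397433, -2.21433629,  0.32096448]), 'tvec': array([0.08379213, 0.5383661 , 1.0908354 ])}
side {'fx': 412.4357027284402, 'fy': 412.4357027284402, 'cx': 259.37820910662543, 'cy': 192.35849422365786, 'rvec': array([ 0.62409226, -2.71810148,  1.06087945]), 'tvec': array([0.46990332, 0.28537476, 1.20721905])}
wrist {'fx': 297.3186396354542, 'fy': 297.3186396354542, 'cx': 260.39078443522317, 'cy': 187.01135470204036, 'rvec': array([-2.47287948,  1.54622448,  0.20408524]), 'tvec': array([-0.64908217, -0.03123798,  0.3897582 ])}
{'time': 0.15, 'joint_positions': array([ 1.13210476,  0.32165088, -0.07005306,  1.45140813,  0.02261557,
        1.37082606, -0.05685889]), 'qd': array([ 1.18679473e-05, -1.53555172e-03, -1.04008799e-03, -3.00804839e-03,
        6.95657000e-04,  2.11968482e-03,  4.49303404e-04]), 'joint_torque': array([ 9.36883735e-04, -4.91794288e+01, -4.03990382e-01, -3.12878358e+01,
       -6.39052782e-02,  4.03948047e-02,  1.10298806e-04]), 'position': array([ 0.28411348, -0.58415473,  0.23270701]), 'tool_rot': array([-3.06000900e+00, -7.04919508e-01,  7.03719053e-04]), 'ft_force': array([ 1.39231177, -0.05935967, -0.23931221]), 'torque': array([0.02438032, 0.03675356, 0.01059078]), 'grip_width': 0.9977242321303527}
```

View pics/scene0.png

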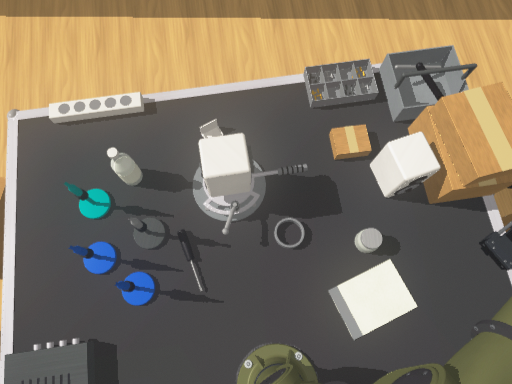

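View pics/side0.png

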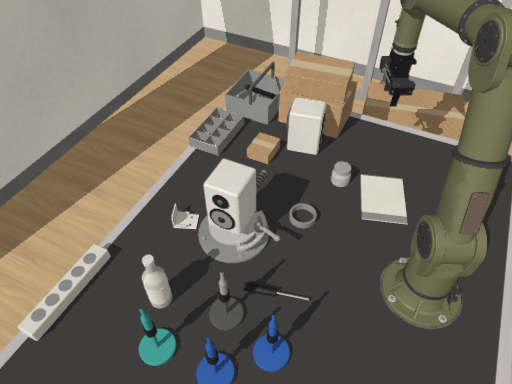

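View pics/wrist0.png

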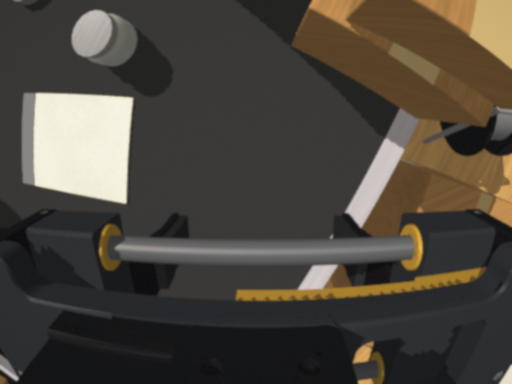

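```bash
python3 - <<'E'
import cv2
a=cv2.imread("pics/scene0.png"); b=cv2.imread("pics/side0.png")
cv2.imwrite("pics/c1.png",cv2.resize(a[110:270,110:320],None,fx=3.8,fy=3.75,interpolation=cv2.INTER_CUBIC))
cv2.imwrite("pics/c2.png",cv2.resize(b[150:340,130:330],None,fx=3,fy=3,interpolation=cv2.INTER_CUBIC))
E
```

```text
(no output)
```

View pics/c1.png

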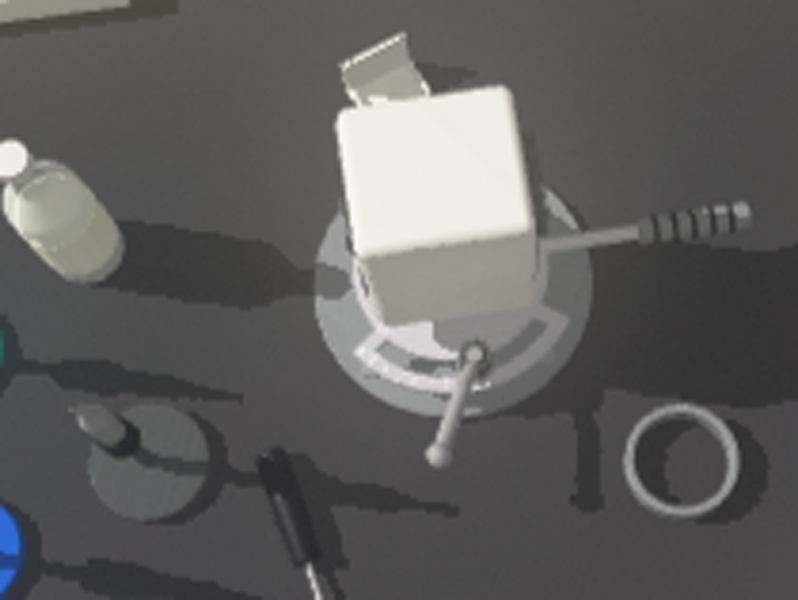

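View pics/c2.png

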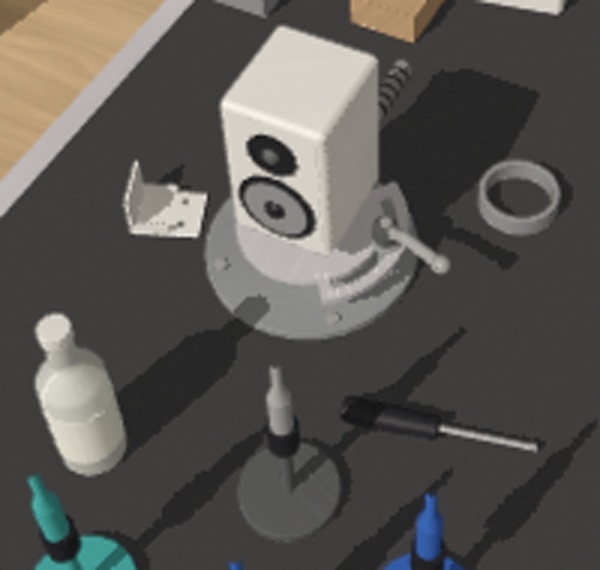

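```bash
cat > h.py <<'E'
import numpy as np,cv2
from bench import ctrl
from scipy.optimize import least_squares
from scipy.spatial.transform import Rotation as Ro
def ray(n,uv):
    c=ctrl.calibration(n);R=cv2.Rodrigues(c['rvec'])[0]
    uv=np.atleast_2d(uv).astype(float)
    d=np.c_[(uv[:,0]-c['cx'])/c['fx'],(uv[:,1]-c['cy'])/c['fy'],np.ones(len(uv))]@R
    return -R.T@c['tvec'],d/np.linalg.norm(d,axis=1)[:,None]
def plane(n,uv,z):
    o,d=ray(n,uv);return o+d*((z-o[2])/d[:,2])[:,None]
def tri(p,q):
    o1,d1=ray("scene",p);o2,d2=ray("side",q);d1,d2=d1[0],d2[0]
    t=np.linalg.lstsq(np.c_[d1,-d2],o2-o1,rcond=None)[0]
    a,b=o1+t[0]*d1,o2+t[1]*d2
    return (a+b)/2,np.linalg.norm(a-b)
def proj(n,P):
    c=ctrl.calibration(n);return cv2.projectPoints(np.atleast_2d(P).astype(float),c['rvec'],c['tvec'],np.array([[c['fx'],0,c['cx']],[0,c['fy'],c['cy']],[0,0,1]]),None)[0][:,0]
def circ(P,R):
    return least_squares(lambda x:np.hypot(P[:,0]-x[0],P[:,1]-x[1])-R,P[:,:2].mean(0))
S=lambda p:np.array(p)/[3.8,3.75]+[110,110]-0.4
D=lambda p:np.array(p)/3+[130,150]-0.35
E
python3 - <<'E'
from h import *
np.set_printoptions(precision=4,suppress=True)
P=S([(315,285),(320,320),(340,358),(380,397),(440,416),(500,413),(540,395),(570,365),(590,320),(593,280),(580,235),(322,250),(335,220)])
r=circ(plane("scene",P,.012),.115);print("base",r.x,r.fun)
P=D([(206,260),(215,285),(240,315),(270,332),(305,338),(350,332),(385,310),(410,280),(206,235),(218,205)])
r=circ(plane("side",P,.012),.115);print("base side",r.x,r.fun)
print("mic",tri(S((78,408)),D((275,370))),plane("scene",S((78,408)),.222),plane("side",D((275,370)),.222))
print("micbase", plane("scene",S((150,462)),.01),plane("side",D((289,488)),.01))
print("ball",tri(S((438,454)),D((440,263))),plane("scene",S((438,454)),.1035))
print("hub",tri(S((474,352)),D((384,230))),plane("scene",S((474,352)),.087))
print("bar", plane("scene",S([(742,213),(695,222),(640,231),(560,243)]),.067))
# speaker top corners
print("top",plane("scene",S([(340,112),(508,88),(534,234),(358,256)]),.266))
print("top side",plane("side",D([(280,26),(377,60),(325,135),(221,103)]),.266))
print("tape",plane("scene",S((682,461)),.025))
print("screwdriver",plane("scene",S([(268,455),(310,560)]),.01), plane("scene",[202,290],.005))
E
```

```text
base [0.5856 0.0499] [ 0.0004 -0.0005 -0.0025 -0.0016 -0.0021  0.001   0.0025  0.0016 -0.0005
 -0.002  -0.0038 -0.0003  0.0006]
base side [0.5864 0.0585] [-0.0015 -0.0031 -0.0016  0.0011  0.0019  0.003  -0.0004 -0.0004  0.001
  0.0049]
mic (array([0.4737, 0.311 , 0.2098]), np.float64(0.0032348778540995577)) [[0.4688 0.3074 0.222 ]] [[0.471  0.3171 0.222 ]]
micbase [[0.4724 0.31   0.01  ]] [[0.4735 0.3137 0.01  ]]
ball (array([0.4281, 0.0799, 0.1006]), np.float64(0.0009989927522172954)) [[0.427  0.0797 0.1035]]
hub (array([0.5091, 0.0428, 0.0659]), np.float64(0.003260634148897531)) [[0.5051 0.043  0.087 ]]
bar [[ 0.5939 -0.1831  0.067 ]
 [ 0.5918 -0.1449  0.067 ]
 [ 0.5906 -0.1006  0.067 ]
 [ 0.5898 -0.0365  0.067 ]]
top [[ 0.6371  0.1094  0.266 ]
 [ 0.6381 -0.0044  0.266 ]
 [ 0.5315 -0.0062  0.266 ]
 [ 0.533   0.1091  0.266 ]]
top side [[0.6387 0.0032 0.266 ]
 [0.5338 0.0043 0.266 ]
 [0.5333 0.1101 0.266 ]
 [0.6366 0.1168 0.266 ]]
tape [[ 0.4094 -0.1062  0.025 ]]
screwdriver [[0.4645 0.2166 0.01  ]
 [0.376  0.1923 0.01  ]] [[0.283  0.1711 0.005 ]]
```

Request:
{"fn": "servo_tool", "kwargs": {
  "series": [
    {"travel": [0,0,0],"angular": [0,0,0.14]},
    {"travel": [0,0,0],"angular": [0,0,0.14]},
    {"travel": [0,0,0],"angular": [0,0,0.14]},
    {"travel": [0,0,0],"angular": [0,0,0.033]},
    {"travel": [0,0,0],"angular": [0,0,0]}
  ],
  "claw": 0,
  "squeeze": 40
}}

```text
time: 0.65
position: [0.2843, -0.5843, 0.2331]
tool_rot: [-3.141, 0.0, 0.001]
ft_force: [0.2, -0.3, 0.2]
grip_width: 0.632
```

Request:
{"fn": "servo_tool", "kwargs": {
  "series": [
    {"travel": [0.0165,-0.0435,0],"angular": [0,0,0]},
    {"travel": [0.0165,-0.0435,0],"angular": [0,0,0]},
    {"travel": [0.0165,-0.0435,0],"angular": [0,0,0]},
    {"travel": [0.0165,-0.0435,0],"angular": [0,0,0]},
    {"travel": [0.0165,-0.0435,0],"angular": [0,0,0]}
  ]
}}

```text
time: 1.15
position: [0.3672, -0.3652, 0.2335]
tool_rot: [3.141, 0.001, 0.0]
ft_force: [1.0, 0.1, 1.2]
grip_width: 0.173
```

Request:
{"fn": "servo_tool", "kwargs": {
  "series": [
    {"travel": [0.0165,-0.0435,0],"angular": [0,0,0]},
    {"travel": [0.0165,-0.0435,0],"angular": [0,0,0]},
    {"travel": [0.0165,-0.0435,0],"angular": [0,0,0]},
    {"travel": [0.0165,-0.0435,0],"angular": [0,0,0]},
    {"travel": [0.0165,-0.0435,0],"angular": [0,0,0]}
  ]
}}

```text
time: 1.65
position: [0.4497, -0.1477, 0.2337]
tool_rot: [3.141, 0.001, 0.001]
ft_force: [1.0, -0.2, 0.2]
grip_width: 0.006
```

Request:
{"fn": "servo_tool", "kwargs": {
  "series": [
    {"travel": [0,-0.045,0],"angular": [0,0,0]},
    {"travel": [0,-0.045,0],"angular": [0,0,0]},
    {"travel": [0,-0.045,0],"angular": [0,0,0]},
    {"travel": [0,-0.045,0],"angular": [0,0,0]},
    {"travel": [0,-0.045,0],"angular": [0,0,0]}
  ]
}}

```text
time: 2.15
position: [0.4491, 0.0772, 0.2337]
tool_rot: [3.141, 0.001, 0.001]
ft_force: [0.7, 0.0, -0.7]
grip_width: 0.009
```

Request:
{"fn": "servo_tool", "kwargs": {
  "series": [
    {"travel": [0,-0.045,0],"angular": [0,0,0]},
    {"travel": [0,-0.01,0],"angular": [0,0,0]},
    {"travel": [0,0,0.03],"angular": [0,0,0]},
    {"travel": [0,0,0.02],"angular": [0,0,0]},
    {"travel": [0,0,0],"angular": [0,0,0]}
  ]
}}

```text
time: 2.65
position: [0.4474, 0.1293, 0.1809]
tool_rot: [3.14, 0.001, -0.009]
ft_force: [0.6, -0.4, 0.5]
grip_width: 0.005
```

```bash
python3 - <<'E'
from h import *
for n in ["scene","side"]:
    im=ctrl.get_image(n)[:,:,::-1]
    x,y=(130,130) if n=="scene" else (150,130)
    cv2.imwrite(f"pics/{n}1.png",cv2.resize(im[y:y+180,x:x+240],None,fx=3.2,fy=3.2,interpolation=cv2.INTER_CUBIC))
s=ctrl.get_state();p=s['position'];print(s['time'],p)
print((proj("scene",p+[0,0,-.011])-[130,130])*3.2,(proj("side",p+[0,0,-.011])-[150,130])*3.2)
E
```

```text
2.75 [0.44955029 0.12997012 0.18378169]
[[234.67512809 288.01677808]] [[360.91821902 327.10664632]]
```

View pics/scene1.png

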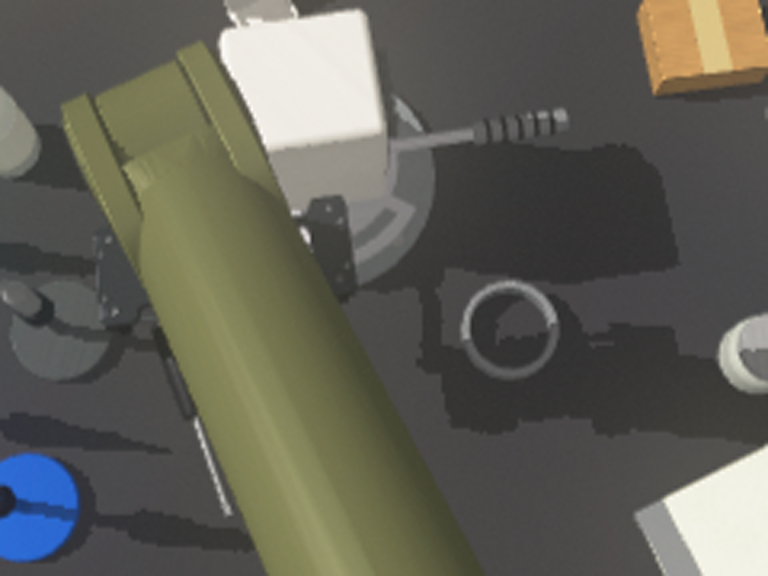

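View pics/side1.png

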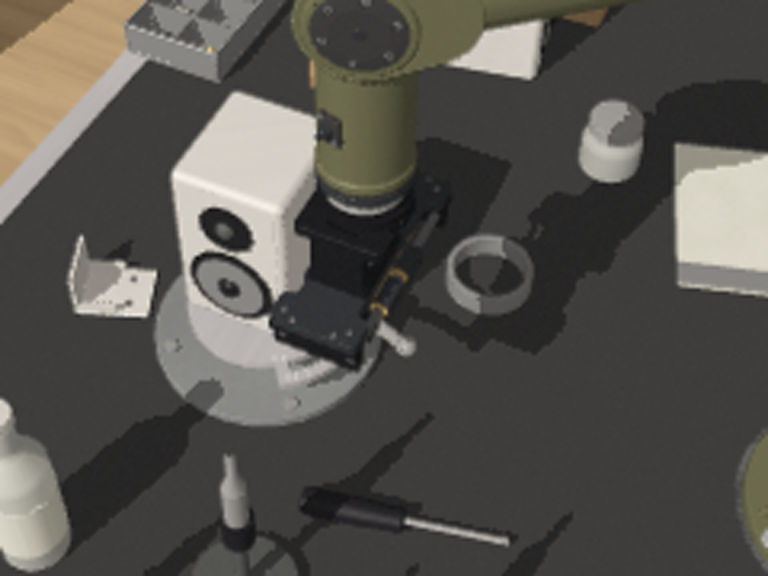

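Request:
{"fn": "servo_tool", "kwargs": {
  "series": [
    {"travel": [0,0,0.03],"angular": [0,0,0]},
    {"travel": [0,0,0.03],"angular": [0,0,0]},
    {"travel": [0,0,0.02],"angular": [0,0,0]},
    {"travel": [0,0,0.008],"angular": [0,0,0]},
    {"travel": [0,0,0],"angular": [0,0,0]}
  ]
}}

```text
time: 3.25
position: [0.4497, 0.1302, 0.0958]
tool_rot: [-3.141, 0.001, 0.0]
ft_force: [-0.8, 0.3, 0.4]
grip_width: 0.006
```

```bash
python3 - <<'E'
from h import *
s=ctrl.get_state();p=s['position'];print(s['time'],p,s['ft_force'])
im=ctrl.get_image("wrist")[:,:,::-1];cv2.imwrite("pics/w2.png",im)
x,y=(150,130)
im=ctrl.get_image("side")[:,:,::-1]
cv2.imwrite(f"pics/side2.png",cv2.resize(im[y:y+180,x:x+240],None,fx=3.2,fy=3.2,interpolation=cv2.INTER_CUBIC))
E
```

```text
3.25 [0.44971628 0.13021426 0.09575022] [-0.82481747  0.29275061  0.39363463]
```

View pics/w2.png

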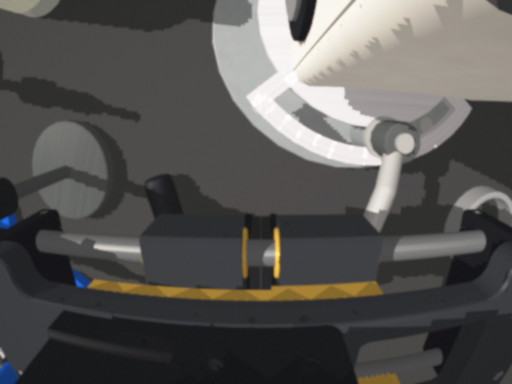

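View pics/side2.png

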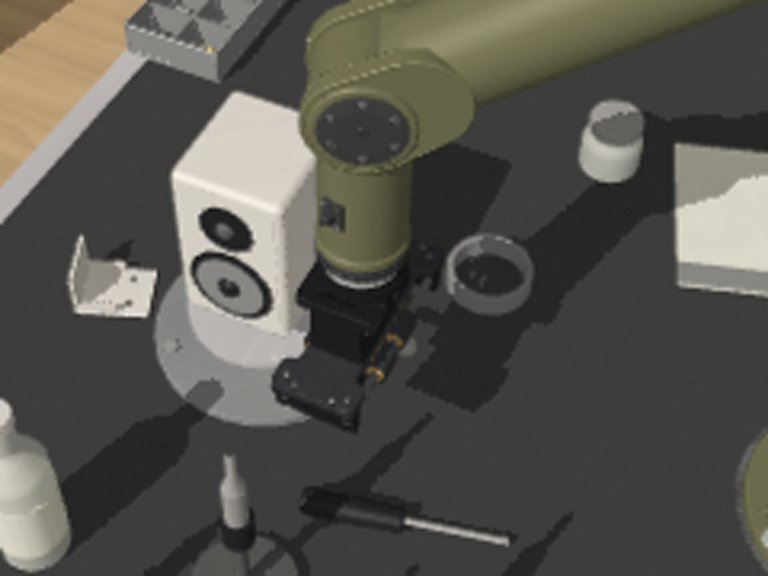

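Request:
{"fn": "servo_tool", "kwargs": {
  "series": [
    {"travel": [0.002,0.015,0],"angular": [0,0,0]},
    {"travel": [0,0.012,0],"angular": [0,0,0]},
    {"travel": [0,0.006,0],"angular": [0,0,0]},
    {"travel": [-0.003,0.005,0],"angular": [0,0,0]},
    {"travel": [-0.004,0.005,0],"angular": [0,0,0]}
  ]
}}

```text
time: 3.85
position: [0.4469, 0.0888, 0.0969]
tool_rot: [-3.139, -0.001, -0.01]
ft_force: [6.4, 3.8, -1.1]
grip_width: 0.006
```

Request:
{"fn": "servo_tool", "kwargs": {
  "series": [
    {"travel": [-0.004,0.006,0],"angular": [0,0,0]},
    {"travel": [-0.003,0.006,0],"angular": [0,0,0]},
    {"travel": [-0.002,0.006,0],"angular": [0,0,0]},
    {"travel": [-0.002,0.006,0],"angular": [0,0,0]},
    {"travel": [-0.001,0.006,0],"angular": [0,0,0]}
  ]
}}

```text
time: 4.35
position: [0.4358, 0.0604, 0.0974]
tool_rot: [-3.137, -0.003, -0.013]
ft_force: [5.6, 7.0, -0.4]
grip_width: 0.002
```

Request:
{"fn": "servo_tool", "kwargs": {
  "series": [
    {"travel": [-0.001,0.006,0],"angular": [0,0,0]},
    {"travel": [0,0.006,0],"angular": [0,0,0]},
    {"travel": [0,0.006,0],"angular": [0,0,0]},
    {"travel": [0.001,0.006,0],"angular": [0,0,0]},
    {"travel": [0.001,0.005,0],"angular": [0,0,0]}
  ]
}}

```text
time: 4.85
position: [0.4351, 0.0328, 0.0968]
tool_rot: [-3.136, -0.004, -0.007]
ft_force: [1.5, 10.1, 1.3]
grip_width: 0.007
```

Request:
{"fn": "servo_tool", "kwargs": {
  "series": [
    {"travel": [0.001,0.004,0],"angular": [0,0,0]},
    {"travel": [0.001,0.004,0],"angular": [0,0,0]},
    {"travel": [0.001,0.003,0],"angular": [0,0,0]}
  ]
}}

```text
time: 5.15
position: [0.437, 0.0217, 0.0963]
tool_rot: [-3.137, -0.004, -0.003]
ft_force: [0.5, 9.9, 1.2]
grip_width: 0.004
```

Request:
{"fn": "servo_tool", "kwargs": {
  "series": [
    {"travel": [0.001,0.003,0],"angular": [0,0,0]},
    {"travel": [0.001,0.003,0],"angular": [0,0,0]}
  ]
}}

```text
time: 5.35
position: [0.4384, 0.0157, 0.096]
tool_rot: [-3.137, -0.005, -0.0]
ft_force: [0.2, 9.0, -0.1]
grip_width: 0.005
```

Request:
{"fn": "servo_tool", "kwargs": {
  "series": [
    {"travel": [0.001,0.003,0],"angular": [0,0,0]},
    {"travel": [0,0,0],"angular": [0,0,0]}
  ]
}}

```text
time: 5.55
position: [0.439, 0.0119, 0.0958]
tool_rot: [-3.138, -0.003, 0.001]
ft_force: [-0.6, 7.9, 0.1]
grip_width: 0.006
```

```bash
python3 - <<'E'
from h import *
s=ctrl.get_state();p=s['position'];print(s['time'],p,s['ft_force'])
im=ctrl.get_image("wrist")[:,:,::-1];cv2.imwrite("pics/w3.png",im)
E
```

```text
5.55 [0.43898576 0.01190418 0.09576062] [-0.59238344  7.86933568  0.12496327]
```

View pics/w3.png

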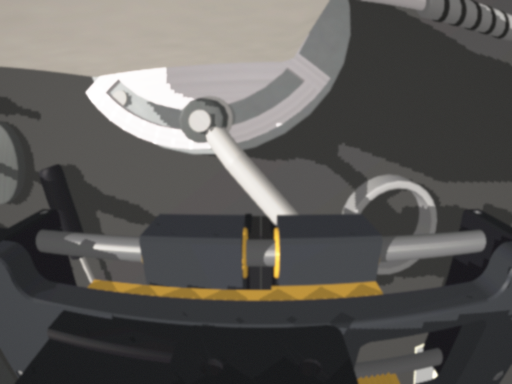

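Request:
{"fn": "servo_tool", "kwargs": {
  "series": [
    {"travel": [0.002,0.003,0],"angular": [0,0,0]},
    {"travel": [0.002,0.003,0],"angular": [0,0,0]}
  ]
}}

```text
time: 5.8
position: [0.4402, 0.0105, 0.0954]
tool_rot: [-3.131, -0.006, 0.011]
ft_force: [-11.9, 22.5, 10.1]
grip_width: 0.004
```

Request:
{"fn": "servo_tool", "kwargs": {
  "series": [
    {"travel": [0.002,0.002,0],"angular": [0,0,0]},
    {"travel": [0.002,0.002,0],"angular": [0,0,0]}
  ]
}}

```text
time: 6.0
position: [0.4407, 0.0102, 0.095]
tool_rot: [-3.127, -0.009, 0.025]
ft_force: [-22.0, 29.5, 20.0]
grip_width: 0.006
```

Request:
{"fn": "servo_tool", "kwargs": {
  "series": [
    {"travel": [-0.008,-0.01,0],"angular": [0,0,0]},
    {"travel": [0,-0.025,0],"angular": [0,0,0]},
    {"travel": [0,0,-0.04],"angular": [0,0,0]},
    {"travel": [0,0,-0.045],"angular": [0,0,0]},
    {"travel": [0,0,-0.04],"angular": [0,0,0]}
  ]
}}

```text
time: 6.5
position: [0.439, 0.0342, 0.2225]
tool_rot: [3.141, 0.002, 0.001]
ft_force: [0.9, -0.0, -0.6]
grip_width: 0.006
```

Request:
{"fn": "servo_tool", "kwargs": {
  "series": [
    {"travel": [0,0.045,0],"angular": [0,0,0]},
    {"travel": [0,0.045,0],"angular": [0,0,0]},
    {"travel": [0,0.045,0],"angular": [0,0,0]},
    {"travel": [0,0.045,0],"angular": [0,0,0]},
    {"travel": [0,0.005,0],"angular": [0,0,0]}
  ]
}}

```text
time: 7.0
position: [0.4381, -0.1575, 0.2206]
tool_rot: [3.14, -0.013, -0.0]
ft_force: [-0.2, -0.4, -1.5]
grip_width: 0.005
```

```bash
python3 - <<'E'
from h import *
s=ctrl.get_state();p=s['position'];print(s['time'],p,s['ft_force'])
for n in ["scene","side"]:
    im=ctrl.get_image(n)[:,:,::-1]
    x,y=(110,110) if n=="scene" else (130,150)
    cv2.imwrite(f"pics/{n}3.png",im)
    cv2.imwrite(f"pics/{n}3c.png",cv2.resize(im[y:y+160,x:x+210],None,fx=3.8,fy=3.75,interpolation=cv2.INTER_CUBIC))
E
```

```text
7.0 [ 0.43809161 -0.15747213  0.22056527] [-0.19466693 -0.41714425 -1.53957818]
```

View pics/scene3c.png

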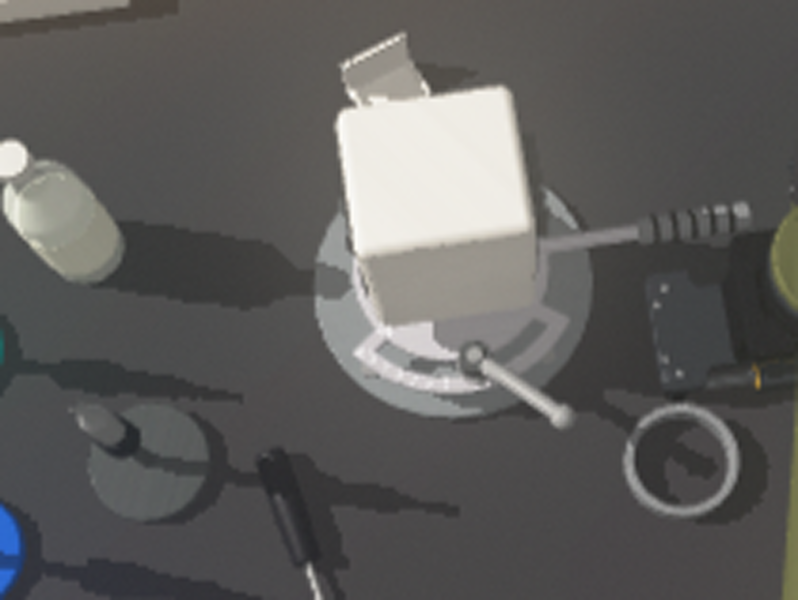

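View pics/side3c.png

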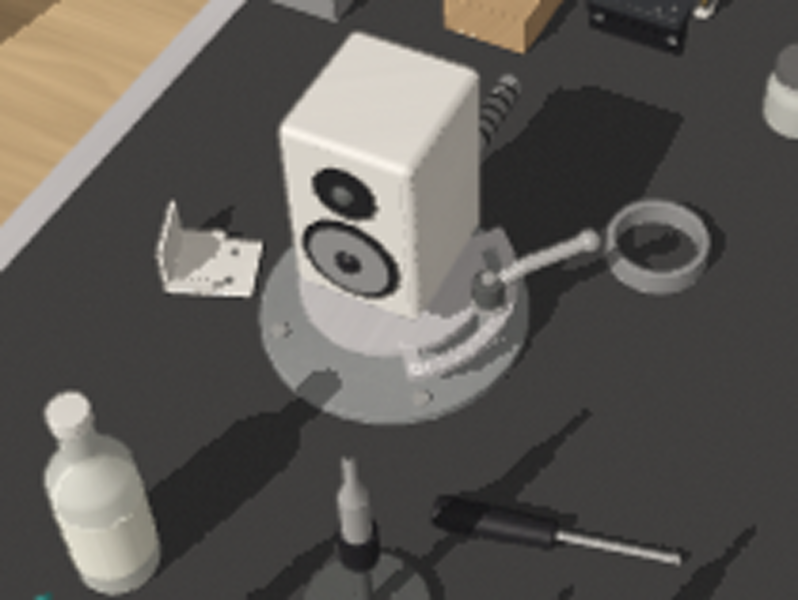

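```bash
python3 - <<'E'
from h import *
np.set_printoptions(precision=4,suppress=True)
D2=lambda p:np.array(p)/[3.8,3.75]+[130,150]-.4
b=plane("scene",S((564,415)),.1035)[0]; b0=plane("scene",S((438,454)),.1035)[0]
print(b,b0, tri(S((564,415)),D2((593,240))))
# circle of radius .085 through both, hub on +x side
m=(b+b0)[:2]/2;d=(b-b0)[:2];L=np.linalg.norm(d)
print("chord angle",2*np.arcsin(L/2/.085)); n=np.array([-d[1],d[0]])/L
h=m+n*np.sqrt(.085**2-L*L/4);print("hub",h,np.degrees(np.arctan2(*(b[:2]-h)[::-1])),np.degrees(np.arctan2(*(b0[:2]-h)[::-1])))
print("grip scene",plane("scene",S([(742,213),(695,222)]),.067))
E
```

```text
[ 0.4428 -0.0161  0.1035] [0.427  0.0797 0.1035] (array([ 0.442 , -0.0165,  0.0989]), np.float64(0.0035485942157868528))
chord angle 1.2159439042089966
hub [0.5037 0.0432] -135.79989951073935 154.53164665342553
grip scene [[ 0.5939 -0.1831  0.067 ]
 [ 0.5918 -0.1449  0.067 ]]
```

Request:
{"fn": "servo_tool", "kwargs": {
  "series": [
    {"travel": [0,0,0],"angular": [0,0,0.145]},
    {"travel": [0,0,0],"angular": [0,0,0.145]},
    {"travel": [0,0,0],"angular": [0,0,0.145]},
    {"travel": [0,0,0],"angular": [0,0,0.145]},
    {"travel": [0,0,0],"angular": [0,0,0.145]}
  ]
}}

```text
time: 7.6
position: [0.4397, -0.1491, 0.2207]
tool_rot: [-2.936, 1.118, -0.0]
ft_force: [-0.2, -0.9, 0.1]
grip_width: 0.007
```

Request:
{"fn": "servo_tool", "kwargs": {
  "series": [
    {"travel": [0,0,0],"angular": [0,0,0.145]},
    {"travel": [0,0,0],"angular": [0,0,0.145]},
    {"travel": [0,0,0],"angular": [0,0,0.145]},
    {"travel": [0,0,0],"angular": [0,0,0.145]},
    {"travel": [0,0,0],"angular": [0,0,0.145]}
  ]
}}

```text
time: 8.1
position: [0.44, -0.1475, 0.2213]
tool_rot: [-2.442, 1.975, -0.002]
ft_force: [0.0, 0.4, 0.3]
grip_width: 0.003
```

Request:
{"fn": "servo_tool", "kwargs": {
  "series": [
    {"travel": [0,0,0],"angular": [0,0,0.121]},
    {"travel": [0,-0.045,0],"angular": [0,0,0]},
    {"travel": [0,-0.045,0],"angular": [0,0,0]},
    {"travel": [-0.008,-0.014,0],"angular": [0,0,0]},
    {"travel": [0,0,0],"angular": [0,0,0]}
  ]
}}

```text
time: 8.6
position: [0.4671, -0.1394, 0.2285]
tool_rot: [-2.391, 1.995, -0.007]
ft_force: [0.5, 0.9, -0.1]
grip_width: 0.01
```

```bash
python3 - <<'E'
from h import *
s=ctrl.get_state();print(s['time'],s['position'],s['tool_rot'],s['joint_positions'].round(3))
R=Ro.from_rotvec(s['tool_rot']).as_matrix();print(R.round(3))
E
```

```text
8.6 [ 0.46712493 -0.13940462  0.22852994] [-2.39096525  1.99527979 -0.006719  ] [ 0.78  -0.016 -0.518  1.843 -0.032  1.297 -2.691]
[[ 0.179 -0.984  0.021]
 [-0.984 -0.179  0.018]
 [-0.014 -0.024 -1.   ]]
```

Request:
{"fn": "servo_tool", "kwargs": {
  "series": [
    {"travel": [0,0,0],"angular": [0,0,-0.145]},
    {"travel": [0,0,0],"angular": [0,0,-0.145]},
    {"travel": [0,0,0],"angular": [0,0,-0.145]},
    {"travel": [0,0,0],"angular": [0,0,-0.145]},
    {"travel": [0,0,0],"angular": [0,0,-0.145]}
  ]
}}

```text
time: 9.1
position: [0.4653, -0.1418, 0.2281]
tool_rot: [-2.949, 1.017, -0.02]
ft_force: [-0.4, -0.0, -0.2]
grip_width: 0.01
```

```bash
python3 - <<'E'
from h import *
s=ctrl.get_state();print(s['time'],s['position'],s['tool_rot'],s['joint_positions'].round(3))
R=Ro.from_rotvec(s['tool_rot']).as_matrix();print(R.round(3))
E
```

```text
9.1 [ 0.4652561  -0.14176409  0.22810438] [-2.94911292  1.01742574 -0.0196289 ] [ 0.78  -0.017 -0.513  1.845 -0.031  1.297 -1.961]
[[ 0.787 -0.616  0.019]
 [-0.617 -0.787  0.017]
 [ 0.005 -0.025 -1.   ]]
```

Request:
{"fn": "servo_tool", "kwargs": {
  "series": [
    {"travel": [0,0,0],"angular": [0,0,-0.145]},
    {"travel": [0,0,0],"angular": [0,0,-0.145]},
    {"travel": [0,0,0],"angular": [0,0,-0.145]},
    {"travel": [0,0,0],"angular": [0,0,-0.145]},
    {"travel": [0,0,0],"angular": [0,0,-0.145]}
  ]
}}

```text
time: 9.6
position: [0.4652, -0.1418, 0.2281]
tool_rot: [-3.124, -0.095, -0.031]
ft_force: [0.1, -0.1, -0.1]
grip_width: 0.008
```

Request:
{"fn": "servo_tool", "kwargs": {
  "series": [
    {"travel": [0,0,0],"angular": [0,0,-0.145]},
    {"travel": [0,0,0],"angular": [0,0,-0.145]},
    {"travel": [0,0,0],"angular": [0,0,-0.145]},
    {"travel": [0,0,0],"angular": [0,0,-0.145]},
    {"travel": [0,0,0],"angular": [0,0,-0.145]}
  ]
}}

```text
time: 10.1
position: [0.4653, -0.1418, 0.2281]
tool_rot: [-2.895, -1.199, -0.037]
ft_force: [0.5, -0.6, -0.7]
grip_width: 0.007
```

Request:
{"fn": "servo_tool", "kwargs": {
  "series": [
    {"travel": [0,0,0],"angular": [0,0,-0.145]},
    {"travel": [0,0,0],"angular": [0,0,-0.145]},
    {"travel": [0,0,0],"angular": [0,0,-0.145]},
    {"travel": [0,0,0],"angular": [0,0,-0.145]},
    {"travel": [0,0,0],"angular": [0,0,-0.145]}
  ]
}}

```text
time: 10.6
position: [0.4653, -0.1418, 0.2281]
tool_rot: [2.286, 2.153, 0.04]
ft_force: [-0.9, 0.1, 0.8]
grip_width: 0.006
```

```bash
python3 - <<'E'
from h import *
s=ctrl.get_state();print(s['time'],s['position'],s['tool_rot'],s['joint_positions'].round(3))
R=Ro.from_rotvec(s['tool_rot']).as_matrix();print(R.round(3))
Rg=np.array([[0,1,0],[1,0,0],[0,0,-1.]])
print("angular to yaw90",Ro.from_matrix(R.T@Rg).as_rotvec())
E
```

```text
10.6 [ 0.46526324 -0.14178607  0.22812571] [2.28647843 2.15258631 0.03963386] [ 0.761 -0.018 -0.495  1.846 -0.031  1.297  0.214]
[[ 0.06   0.998  0.019]
 [ 0.998 -0.06   0.017]
 [ 0.018  0.018 -1.   ]]
angular to yaw90 [ 0.01857348 -0.0171275  -0.06030298]
```

Request:
{"fn": "servo_tool", "kwargs": {
  "series": [
    {"travel": [0,0,0],"angular": [0.0186,-0.0171,-0.06]},
    {"travel": [0,0.04,0],"angular": [0,0,0]},
    {"travel": [0,0.04,0],"angular": [0,0,0]},
    {"travel": [0,0,0.04],"angular": [0,0,0]},
    {"travel": [0,0,0.04],"angular": [0,0,0]}
  ]
}}

```text
time: 11.1
position: [0.5474, -0.1422, 0.1484]
tool_rot: [2.226, 2.214, 0.005]
ft_force: [-0.1, -0.6, -0.2]
grip_width: 0.004
```

```bash
python3 - <<'E'
from h import *
s=ctrl.get_state();print(s['time'],s['position'],s['tool_rot'],s['joint_positions'].round(3))
cv2.imwrite("pics/w4.png",ctrl.get_image("wrist")[:,:,::-1])
E
```

```text
11.1 [ 0.54744844 -0.14216593  0.14840385] [2.22630098 2.21375845 0.0052319 ] [ 0.678  0.239 -0.534  1.76   0.129  1.174  0.101]
```

View pics/w4.png

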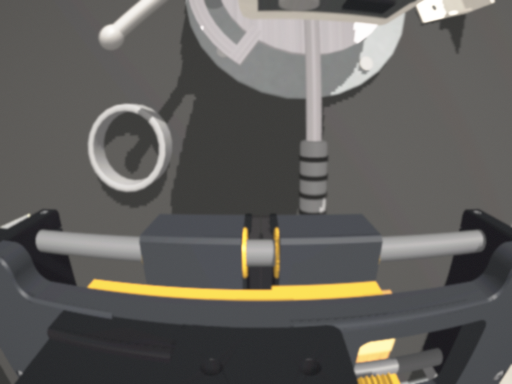

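Request:
{"fn": "servo_tool", "kwargs": {
  "series": [
    {"travel": [0,0,0.04],"angular": [0,0,0]},
    {"travel": [0,0,0.03],"angular": [0,0,0]},
    {"travel": [0,0,0.013],"angular": [0,0,0]},
    {"travel": [0,0,0],"angular": [0,0,0]}
  ]
}}

```text
time: 11.55
position: [0.5444, -0.1432, 0.0643]
tool_rot: [-2.228, -2.211, 0.001]
ft_force: [0.6, -0.2, 1.1]
grip_width: 0.004
```

Request:
{"fn": "servo_tool", "kwargs": {
  "series": [
    {"travel": [0,0.012,0],"angular": [0,0,0]},
    {"travel": [0,0.012,0],"angular": [0,0,0]},
    {"travel": [0,0.012,0],"angular": [0,0,0]},
    {"travel": [0.001,0.012,0],"angular": [0,0,0]},
    {"travel": [0.001,0.01,0],"angular": [0,0,0]}
  ]
}}

```text
time: 12.05
position: [0.6049, -0.143, 0.0656]
tool_rot: [2.231, 2.211, 0.0]
ft_force: [-4.0, -0.8, 2.3]
grip_width: 0.006
```

Request:
{"fn": "servo_tool", "kwargs": {
  "series": [
    {"travel": [0.001,0.01,0],"angular": [0,0,0]},
    {"travel": [0.001,0.01,0],"angular": [0,0,0]},
    {"travel": [0.001,0.005,0],"angular": [0,0,0]},
    {"travel": [0,0,0],"angular": [0,0,0]}
  ]
}}

```text
time: 12.45
position: [0.6298, -0.139, 0.0649]
tool_rot: [2.23, 2.213, 0.003]
ft_force: [-0.0, 0.1, -0.7]
grip_width: 0.006
```

```bash
python3 - <<'E'
from h import *
s=ctrl.get_state();p=s['position'];print(s['time'],p,s['ft_force'])
for n in ["scene","side"]:
    im=ctrl.get_image(n)[:,:,::-1]
    x,y=(110,110) if n=="scene" else (130,150)
    cv2.imwrite(f"pics/{n}5.png",im)
    cv2.imwrite(f"pics/{n}5c.png",cv2.resize(im[y:y+160,x:x+210],None,fx=3.8,fy=3.75,interpolation=cv2.INTER_CUBIC))
E
```

```text
12.45 [ 0.62981423 -0.13904969  0.06488744] [-0.03569713  0.08322067 -0.65891805]
```

View pics/scene5c.png

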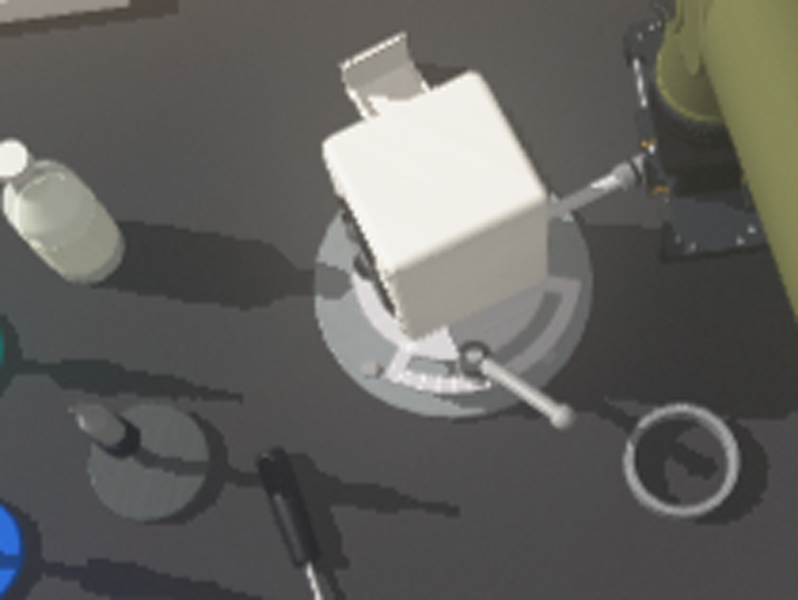

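View pics/side5c.png

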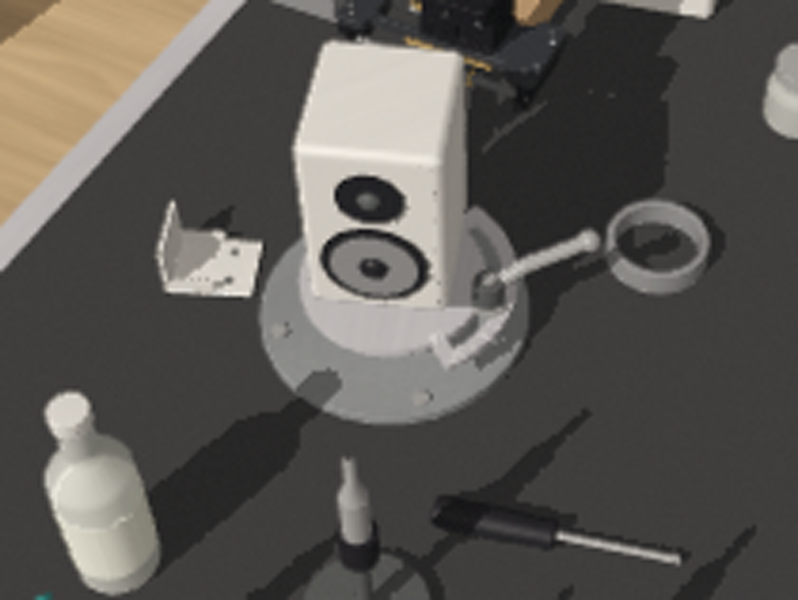

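```bash
cat >> h.py <<'E'
def topface(n,im,thr,box):
    g=cv2.cvtColor(im,cv2.COLOR_BGR2GRAY);m=np.zeros_like(g);x0,y0,x1,y1=box
    m[y0:y1,x0:x1]=(g[y0:y1,x0:x1]>thr)*255
    cs=cv2.findContours(m,cv2.RETR_EXTERNAL,cv2.CHAIN_APPROX_NONE)[0]
    c=max(cs,key=cv2.contourArea)
    P=plane(n,c[:,0,:],.266)[:,:2]
    r=cv2.minAreaRect((P*1000).astype(np.float32))
    return r,cv2.boundingRect(c)
E
python3 - <<'E'
from h import *
np.set_printoptions(precision=4,suppress=True)
for f in ["scene0","scene3","scene5"]:
  im=cv2.imread(f"pics/{f}.png")
  for t in (205,215,225): print(f,t,topface("scene",im,t,(185,120,270,200)))
for f in ["side0","side3","side5"]:
  im=cv2.imread(f"pics/{f}.png")
  g=cv2.cvtColor(im,cv2.COLOR_BGR2GRAY);print(g[175,[215,225,235,245]],g[200,[215,225,235]])
E
```

```text
scene0 205 (((592.6544799804688, 54.17176055908203), (118.6565933227539, 115.00747680664062), 1.1721975803375244), (199, 132, 50, 47))
scene0 215 (((593.8316040039062, 54.69551467895508), (116.09356689453125, 113.93592071533203), 1.0511951446533203), (199, 132, 50, 46))
scene0 225 (((590.024169921875, 55.06592559814453), (108.46760559082031, 113.06219482421875), 1.0655243396759033), (199, 134, 49, 44))
scene3 205 (((593.0132446289062, 54.431880950927734), (116.92689514160156, 114.55628967285156), 0.5341790914535522), (199, 132, 50, 46))
scene3 215 (((593.4050903320312, 54.79184341430664), (116.15786743164062, 113.60836791992188), 0.547749936580658), (199, 132, 50, 46))
scene3 225 (((589.7357788085938, 55.12932586669922), (108.59986877441406, 112.74274444580078), 0.6737592220306396), (199, 134, 49, 44))
scene5 205 (((592.3504638671875, 58.00334167480469), (137.6724853515625, 119.5632553100586), 17.855077743530273), (195, 130, 58, 57))
scene5 215 (((597.0432739257812, 59.634971618652344), (128.13954162597656, 118.36561584472656), 18.381370544433594), (195, 130, 57, 54))
scene5 225 (((592.7240600585938, 57.42542266845703), (116.06166076660156, 115.22483825683594), 18.261091232299805), (195, 130, 57, 52))
[211 210 210 211] [ 36  36 197]
[213 212 212 212] [ 37  36 198]
[211 211 211 210] [200  37 194]
```

```bash
python3 - <<'E'
from h import *
np.set_printoptions(precision=4,suppress=True)
for f in ["side0","side3","side5"]:
  im=cv2.imread(f"pics/{f}.png")
  for t in (203,206): print(f,t,topface("side",im,t,(195,155,265,220)))
a=cv2.imread("pics/scene5.png")[205:255,115:175];b=cv2.imread("pics/side5.png")[265:335,195:255]
A=cv2.resize(a,None,fx=6.5,fy=8*1.4,interpolation=cv2.INTER_NEAREST);B=cv2.resize(b,None,fx=6.5,fy=8,interpolation=cv2.INTER_NEAREST)
cv2.imwrite("pics/m.png",cv2.convertScaleAbs(np.hstack([A,B]),alpha=1.8))
E
```

```text
side0 203 (((577.4546508789062, 105.54854583740234), (116.67117309570312, 222.65699768066406), 12.991524696350098), (204, 159, 50, 61))
side0 206 (((578.8021240234375, 99.70787048339844), (116.67117309570312, 205.12628173828125), 12.991524696350098), (204, 160, 50, 60))
side3 203 (((576.9215698242188, 105.13677978515625), (117.81969451904297, 222.96730041503906), 13.75289249420166), (204, 159, 50, 61))
side3 206 (((579.1136474609375, 98.35770416259766), (116.67117309570312, 207.89752197265625), 12.991524696350098), (204, 159, 50, 61))
side5 203 (((571.5167846679688, 106.71074676513672), (99.96426391601562, 211.9430389404297), 19.68669891357422), (208, 162, 42, 58))
side5 206 (((571.4810791015625, 106.68919372558594), (99.73272705078125, 211.5821075439453), 20.183935165405273), (208, 162, 41, 58))
```

View pics/m.png

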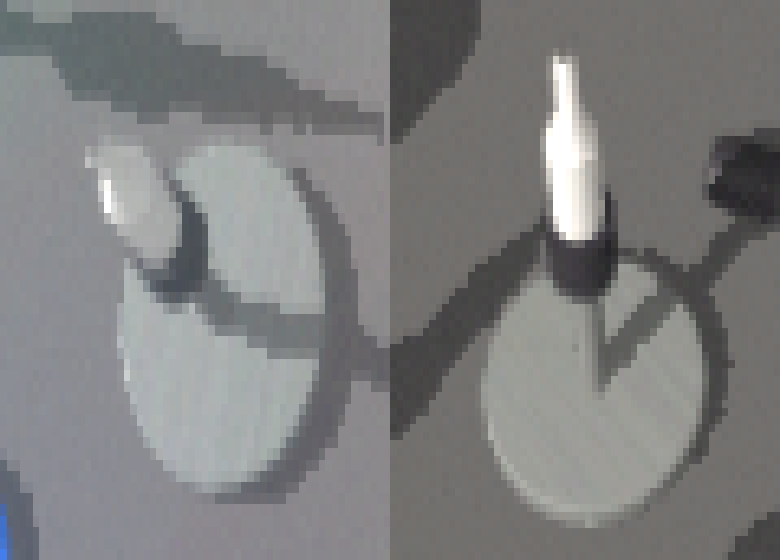

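```bash
python3 - <<'E'
from h import *
np.set_printoptions(precision=4,suppress=True)
c={"scene":np.array([.5853,.0505]),"side":np.array([.586,.0585])}
for n,t,b in [("scene",(128.8,218.6),(148.5,232.9)),("side",(220.7,271.3),(225.9,312.5))]:
  for z,p in [(.222,t),(.01,b)]:
    q=plane(n,p,z)[0][:2];v=q-c[n];print(n,z,q,np.hypot(*v),np.degrees(np.arctan2(v[1],v[0])))
print(tri((128.8,218.6),(220.7,271.3)))
# tighter pan axis from base contour
for n,f,box in [("scene","scene0",(185,150,270,222)),("side","side3",(195,205,275,265))]:
  im=cv2.imread(f"pics/{f}.png");g=cv2.cvtColor(im,cv2.COLOR_BGR2GRAY).astype(float)
  c0=c[n];pts=[]
  for a in np.arange(0,360,4):
    u=np.array([np.cos(np.radians(a)),np.sin(np.radians(a))])
    rr=np.arange(.100,.130,.0005)
    uv=proj(n,np.c_[c0+rr[:,None]*u,np.full(len(rr),.012)])
    v=cv2.remap(g.astype(np.float32),uv[:,0].astype(np.float32),uv[:,1].astype(np.float32),1)[:,0]
    d=v[8:]-v[:-8]
    i=d.argmin()
    if d[i]<-35: pts.append((a,rr[i+4]))
  pts=np.array(pts);P=c0+pts[:,1:]*np.c_[np.cos(np.radians(pts[:,0])),np.sin(np.radians(pts[:,0]))]
  r=least_squares(lambda x:np.hypot(*(P-x[:2]).T)-.115,c0,loss="soft_l1",f_scale=.001)
  print(n,len(P),r.x,np.median(abs(r.fun)),pts[:,0].astype(int))
E
```

```text
scene 0.222 [0.4688 0.3107] 0.28514131529840486 114.12595914559883
scene 0.01 [0.4724 0.3117] 0.28461665899950395 113.38065960672174
side 0.222 [0.4746 0.3137] 0.278429536354254 113.57404030012721
side 0.01 [0.4734 0.3142] 0.27940978660162885 113.75752536218207
(array([0.4727, 0.3122, 0.2188]), np.float64(0.005954215827867676))
scene 39 [0.5871 0.0516] 0.0007536675360409195 [ 40  44  48  52  56  60  64  68  88  92  96 100 104 108 112 116 120 124
 128 132 136 140 144 148 152 156 160 164 176 180 288 292 296 300 304 308
 316 320 324]
side 65 [0.5861 0.0601] 0.0014126464313412579 [  0   4   8  12  16  20  24  28  32  36  40  44  48  52  56  60  64  68
  72  88  92  96 100 104 108 112 116 120 124 128 132 136 152 156 160 164
 168 172 176 180 184 188 200 204 208 212 220 224 236 240 244 248 260 308
 312 316 320 324 332 336 340 344 348 352 356]
```

Request:
{"fn": "servo_tool", "kwargs": {
  "series": [
    {"travel": [0.002,0.006,0],"angular": [0,0,0]},
    {"travel": [0.002,0.006,0],"angular": [0,0,0]},
    {"travel": [0.001,0.004,0],"angular": [0,0,0]},
    {"travel": [0,0,0],"angular": [0,0,0]}
  ]
}}

```text
time: 12.95
position: [0.6455, -0.1349, 0.0651]
tool_rot: [2.23, 2.212, 0.002]
ft_force: [-1.4, -1.0, 0.9]
grip_width: 0.003
```

Request:
{"fn": "servo_tool", "kwargs": {
  "series": [
    {"travel": [0,-0.02,0],"angular": [0,0,0]},
    {"travel": [0,-0.04,0],"angular": [0,0,0]},
    {"travel": [0,-0.045,0],"angular": [0,0,0]},
    {"travel": [0,-0.035,0],"angular": [0,0,0]}
  ]
}}

```text
time: 13.35
position: [0.5034, -0.1336, 0.065]
tool_rot: [2.23, 2.212, 0.002]
ft_force: [-0.1, -0.8, 0.5]
grip_width: 0.004
```

```bash
python3 - <<'E'
from h import *
s=ctrl.get_state();p=s['position'];print(s['time'],p,s['ft_force'])
for n in ["scene","side"]:
    im=ctrl.get_image(n)[:,:,::-1].copy()
    x,y=(110,110) if n=="scene" else (130,150)
    cv2.imwrite(f"pics/{n}6.png",im)
    if n=="scene":
      for t in (215,225): print(t,topface("scene",im,t,(185,120,270,200)))
    cv2.imwrite(f"pics/{n}6c.png",cv2.resize(im[y:y+160,x:x+210],None,fx=3.8,fy=3.75,interpolation=cv2.INTER_CUBIC))
E
```

```text
13.35 [ 0.50340412 -0.13358037  0.06498068] [-0.06723275 -0.75579286  0.49311279]
215 (((597.4338989257812, 62.29112243652344), (128.59658813476562, 120.40573120117188), 23.414201736450195), (195, 129, 58, 55))
225 (((593.3629760742188, 58.79423522949219), (115.7325439453125, 115.78646850585938), 23.424335479736328), (195, 129, 57, 54))
```

View pics/scene6c.png

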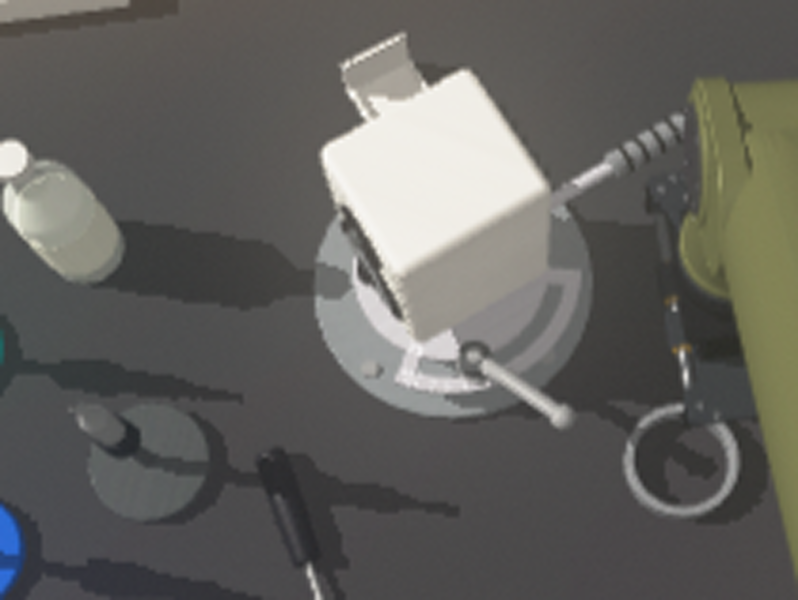

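View pics/side6c.png

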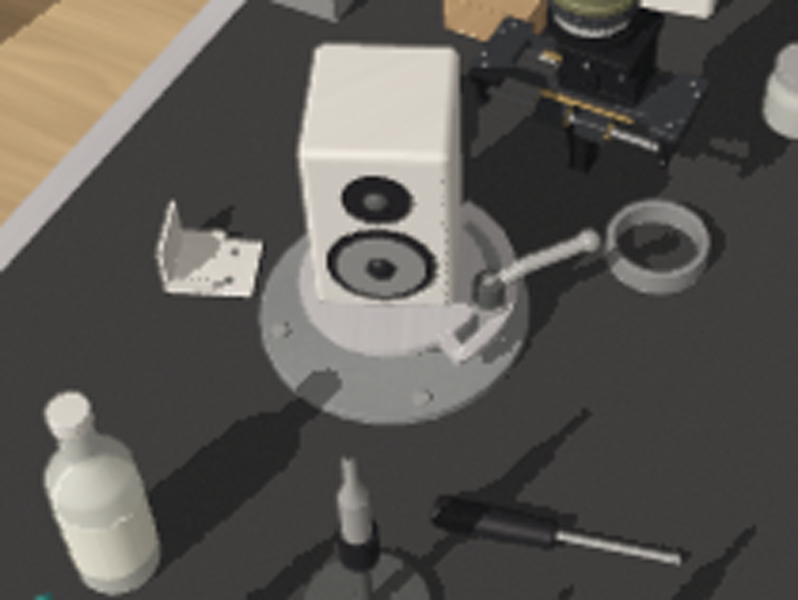

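```bash
python3 - <<'E'
from h import *
np.set_printoptions(precision=4,suppress=True)
D2=lambda p:np.array(p)/[3.8,3.75]+[130,150]-.4
deg=lambda v:np.degrees(np.arctan2(v[1],v[0]))
t=plane("side",D2((377,199)),.220)[0];print("tweeter",t,[deg(t[:2]-c) for c in ([.586,.0585],[.5861,.0601])])
for f,pp in [("scene3",[(742,213),(695,222),(640,231),(560,243)]),("scene6",[(683,122),(650,142),(612,165),(570,191)])]:
  b=plane("scene",S(pp),.067)[:,:2]
  d=cv2.fitLine(b.astype(np.float32),2,0,0,0)[:2,0];print(f,b[0],deg(d)%180,deg(-(b[0]-[.5862,.051])),np.hypot(*(b[0]-[.5862,.051])))
E
```

```text
tweeter [0.563  0.1114 0.22  ] [np.float64(113.47247894368196), np.float64(114.21439739970248)]
scene3 [ 0.5939 -0.1831] 91.53136 91.88829114957117 0.23424700342341107
scene6 [ 0.6788 -0.1508] 114.901085 114.66361654131916 0.2220033682830495
```

```bash
python3 - <<'E'
from h import *
from itertools import product
np.set_printoptions(precision=3,suppress=True)
deg=lambda v:np.degrees(np.arctan2(v[1],v[0]))
# edge-based: side top front edge (top bright vs front darker)
def edge(n,f,p,q,z,N=40,w=4,sign=0):
  g=cv2.cvtColor(cv2.imread(f"pics/{f}.png"),cv2.COLOR_BGR2GRAY).astype(np.float32);g=cv2.GaussianBlur(g,(0,0),.7)
  p,q=np.array(p,float),np.array(q,float);d=(q-p)/np.linalg.norm(q-p);nn=np.array([-d[1],d[0]])
  out=[]
  o=np.arange(-w,w+.01,.1)
  for s in np.linspace(.15,.85,N):
    X=p+s*(q-p)+o[:,None]*nn
    v=cv2.remap(g,X[:,0].astype(np.float32),X[:,1].astype(np.float32),1)[:,0]
    gr=abs(np.gradient(v));gr=gr*(gr>.5*gr.max())
    out.append(X[0]+nn*((gr*o).sum()/gr.sum()+w))
  P=plane(n,np.array(out),z)[:,:2]
  l=cv2.fitLine(P.astype(np.float32),cv2.DIST_HUBER,0,0,0)[:,0];return deg(l[:2])%180
D2=lambda p:np.array(p)/[3.8,3.75]+[130,150]-.4
print("side front",edge("side","side6",D2((302,152)),D2((458,158)),.266)+90, "back",edge("side","side6",D2((318,46)),D2((455,50)),.266)+90)
for nm,a,b,k in [("front",(325,158),(402,262),90),("near",(402,262),(546,192),0),("far",(330,148),(465,72),0),("back",(475,78),(545,182),90)]:
  print("scene",nm,edge("scene","scene6",S(a),S(b),.266)+k)
for nm,a,b,k in [("near",(358,250),(530,232),0),("far",(342,112),(508,90),0),("front",(340,120),(358,245),90),("back",(512,95),(532,225),90)]:
  print("scene0",nm,edge("scene","scene0",S(a),S(b),.266)+k)
E
```

```text
side front 112.68629 back 112.37863
scene front 116.46336
scene near 113.8352
scene far 113.89824
scene back 113.1621
scene0 near 90.78606
scene0 far 89.167
scene0 front 91.510704
scene0 back 90.66267
```

Request:
{"fn": "servo_tool", "kwargs": {
  "series": [
    {"travel": [0,0,-0.045],"angular": [0,0,0]},
    {"travel": [0,0,-0.045],"angular": [0,0,0]},
    {"travel": [-0.03,0.03,-0.045],"angular": [0,0,0]},
    {"travel": [-0.03,0.03,-0.03],"angular": [0,0,0]},
    {"travel": [0,0,0],"angular": [0,0,0]}
  ]
}}

```text
time: 13.95
position: [0.5634, -0.1929, 0.2257]
tool_rot: [2.227, 2.198, 0.009]
ft_force: [-0.1, 0.1, -0.0]
grip_width: 0.008
```

```bash
python3 - <<'E'
from h import *
import json
s=ctrl.get_state();print(s['time'],s['position'],np.abs(s['qd']).max())
c=ctrl.calibration("wrist");json.dump({k:np.array(v).tolist() for k,v in c.items()},open("w7.json","w"))
cv2.imwrite("pics/w7.png",ctrl.get_image("wrist")[:,:,::-1])
E
```

```text
13.95 [ 0.5633851  -0.19292531  0.22569508] 0.1441423505485779
```

View pics/w7.png

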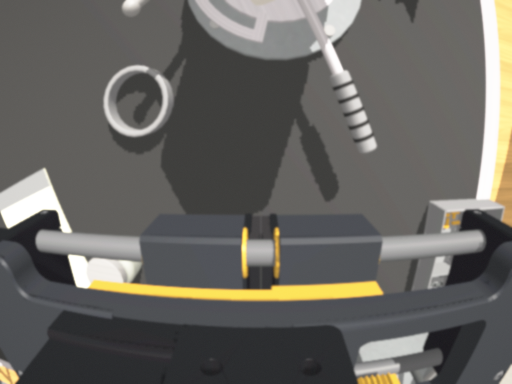

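```bash
cat >> h.py <<'E'
import json
def wray(c,uv):
    R=cv2.Rodrigues(np.array(c['rvec']))[0];uv=np.atleast_2d(uv).astype(float)
    x=(uv[:,0]-c['cx'])/c['fx'];y=(uv[:,1]-c['cy'])/c['fy'];t=np.hypot(x,y)
    d=np.c_[np.sin(t)*x/t,np.sin(t)*y/t,np.cos(t)]@R
    return -R.T@np.array(c['tvec']),d
def wplane(c,uv,z):
    o,d=wray(c,uv);return o+d*((z-o[2])/d[:,2])[:,None]
E
python3 - <<'E'
from h import *
im=cv2.imread("pics/w7.png")
cv2.imwrite("pics/w7c.png",cv2.resize(im[0:160,180:400],None,fx=3.5,fy=3.5,interpolation=cv2.INTER_CUBIC))
E
```

```text
(no output)
```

View pics/w7c.png

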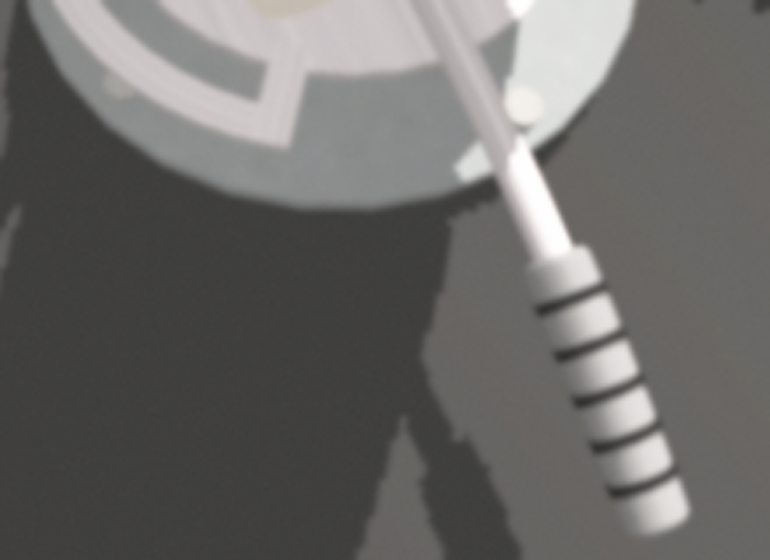

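```bash
python3 - <<'E'
from h import *
np.set_printoptions(precision=4,suppress=True)
deg=lambda v:np.degrees(np.arctan2(v[1],v[0]))
c=json.load(open("w7.json"))
W=lambda p:np.array(p)/3.5+[180,0]-.35
pp=[(644,482),(627,437),(609,391),(590,343),(572,298),(528,200),(483,100)]
b=wplane(c,W(pp),.067)[:,:2];l=cv2.fitLine(b.astype(np.float32),2,0,0,0)[:,0]
print(b,deg(l[:2])%180,deg(b[0]-b[4]),deg(b[0]-b[6]))
a=wplane(c,W([(40,35),(60,75),(100,120),(150,158),(220,190),(300,207),(370,207),(430,198),(550,155),(590,110),(620,60),(633,15)]),.012)
r=circ(a,.115);print("pan",r.x,r.fun)
for C in (r.x,[.5865,.055]): print("pan->bar",[deg(np.array(C)-q) for q in b[:5]])
g=least_squares(lambda x:np.hypot(*(a[:,:2]-x[:2]).T)-x[2],[.58,.05,.115]);print(g.x)
E
```

```text
[[ 0.6782 -0.1518]
 [ 0.672  -0.138 ]
 [ 0.6658 -0.124 ]
 [ 0.6595 -0.1095]
 [ 0.6537 -0.0959]
 [ 0.6403 -0.0663]
 [ 0.6273 -0.0352]] 113.63042 -66.37860761053872 -66.41177234087812
pan [0.5886 0.0527] [-0.0004  0.0005  0.0003  0.0003 -0.     -0.0005 -0.0011 -0.0011  0.0029
  0.0008 -0.0002 -0.0016]
pan->bar [np.float64(113.66368493659462), np.float64(113.63999724245893), np.float64(113.61170028903072), np.float64(113.62179821818953), np.float64(113.67959963370362)]
pan->bar [np.float64(113.90875125494095), np.float64(113.90301660733071), np.float64(113.89574238857158), np.float64(113.930649843446), np.float64(114.01497716184392)]
[0.5886 0.0525 0.1148]
```

Request:
{"fn": "servo_tool", "kwargs": {
  "series": [
    {"travel": [0.02,-0.04,0],"angular": [0,0,0]},
    {"travel": [0.02,-0.04,0],"angular": [0,0,0]},
    {"travel": [0.02,-0.02,0],"angular": [0,0,0.1]},
    {"travel": [0,0,0],"angular": [0,0,0.145]},
    {"travel": [0,0,0],"angular": [0,0,0.145]}
  ]
}}

```text
time: 14.5
position: [0.4572, -0.125, 0.2198]
tool_rot: [2.62, 1.732, 0.0]
ft_force: [-0.2, -0.4, -0.6]
grip_width: 0.005
```

Request:
{"fn": "servo_tool", "kwargs": {
  "series": [
    {"travel": [0,0,0],"angular": [0,0,0.145]},
    {"travel": [0,0,0],"angular": [0,0,0.145]},
    {"travel": [0,0,0],"angular": [0,0,0.145]},
    {"travel": [0,0,0],"angular": [0,0,0.145]},
    {"travel": [0,0,0],"angular": [0,0,0.145]}
  ]
}}

```text
time: 15.0
position: [0.4577, -0.1254, 0.2194]
tool_rot: [-3.064, -0.69, -0.0]
ft_force: [0.2, -0.4, -0.8]
grip_width: 0.004
```

Request:
{"fn": "servo_tool", "kwargs": {
  "series": [
    {"travel": [0,0,0],"angular": [0,0,0.145]},
    {"travel": [0,0,0],"angular": [0,0,0.145]},
    {"travel": [0,0,0],"angular": [0,0,0.145]},
    {"travel": [0,0,0],"angular": [0,0,0]}
  ]
}}

```text
time: 15.4
position: [0.4577, -0.1256, 0.2195]
tool_rot: [-3.141, -0.021, 0.0]
ft_force: [-0.2, -0.1, 0.1]
grip_width: 0.005
```

```bash
python3 - <<'E'
from h import *
s=ctrl.get_state();print(s['time'],s['position'],s['joint_positions'].round(2))
R=Ro.from_rotvec(s['tool_rot']).as_matrix();print(R.round(3))
print("ang",Ro.from_matrix(R.T@np.diag([1,-1,-1.])).as_rotvec())
E
```

```text
15.4 [ 0.45766953 -0.12556709  0.21953186] [ 0.79 -0.03 -0.56  1.87 -0.02  1.29 -1.33]
[[ 1.     0.013 -0.   ]
 [ 0.013 -1.     0.001]
 [-0.    -0.001 -1.   ]]
ang [-7.25933602e-04  9.70486820e-05  1.31642755e-02]
```

Request:
{"fn": "servo_tool", "kwargs": {
  "series": [
    {"travel": [0,-0.045,-0.02],"angular": [0,0,0.013]},
    {"travel": [-0.01,-0.045,-0.02],"angular": [0,0,0]},
    {"travel": [-0.01,-0.045,0],"angular": [0,0,0]},
    {"travel": [-0.01,-0.045,0],"angular": [0,0,0]},
    {"travel": [0,0,0],"angular": [0,0,0]}
  ]
}}

```text
time: 15.9
position: [0.4261, 0.0605, 0.2604]
tool_rot: [-3.141, -0.023, -0.002]
ft_force: [0.3, 0.3, -0.1]
grip_width: 0.008
```

Request:
{"fn": "servo_tool", "kwargs": {
  "series": [
    {"travel": [0,0,0],"angular": [0,0,0]},
    {"travel": [0,0,0],"angular": [0,0,0]}
  ]
}}

```text
time: 16.1
position: [0.4274, 0.0523, 0.2599]
tool_rot: [3.142, -0.0, 0.0]
ft_force: [-0.3, -0.2, -0.1]
grip_width: 0.005
```

```bash
python3 - <<'E'
from h import *
s=ctrl.get_state();print(s['time'],s['position'],np.abs(s['qd']).max())
c=ctrl.calibration("wrist");json.dump({k:np.array(v).tolist() for k,v in c.items()},open("w8.json","w"))
im=ctrl.get_image("wrist")[:,:,::-1];cv2.imwrite("pics/w8.png",im)
cv2.imwrite("pics/w8b.png",cv2.resize(im[0:240],None,fx=1.55,fy=2.4,interpolation=cv2.INTER_CUBIC))
E
```

```text
16.1 [0.42739072 0.05227091 0.25986746] 0.013965542140763024
```

View pics/w8.png

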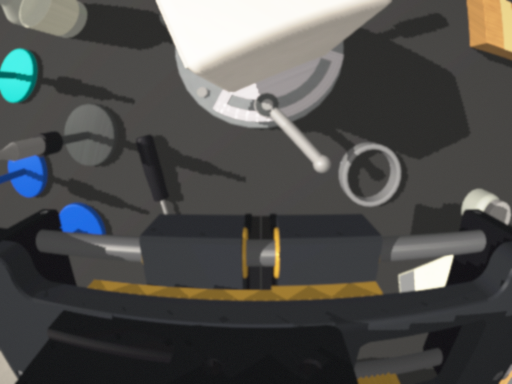

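```bash
python3 - <<'E'
import cv2
im=cv2.imread("pics/w8.png")
cv2.imwrite("pics/w8c.png",cv2.convertScaleAbs(cv2.resize(im[90:180,0:130],None,fx=6,fy=6,interpolation=cv2.INTER_CUBIC),alpha=1.7))
cv2.imwrite("pics/w8d.png",cv2.convertScaleAbs(cv2.resize(im[30:180,160:350],None,fx=4,fy=4,interpolation=cv2.INTER_CUBIC),alpha=1))
E
```

```text
(no output)
```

View pics/w8c.png

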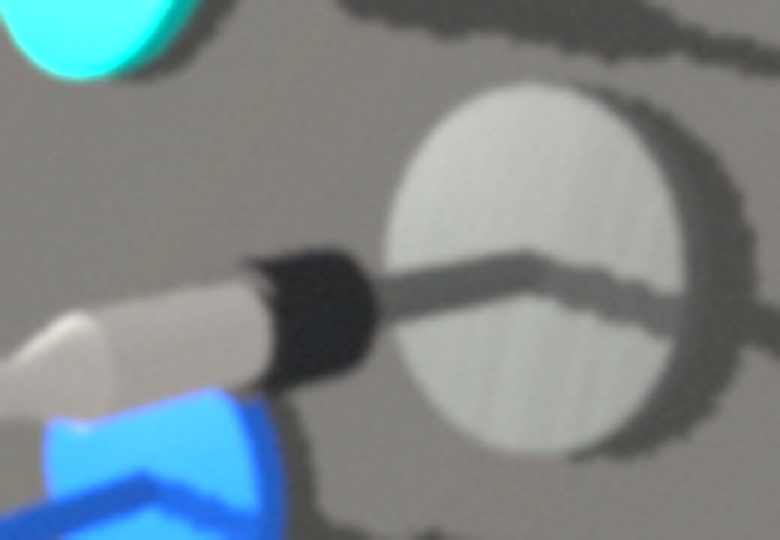

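View pics/w8d.png

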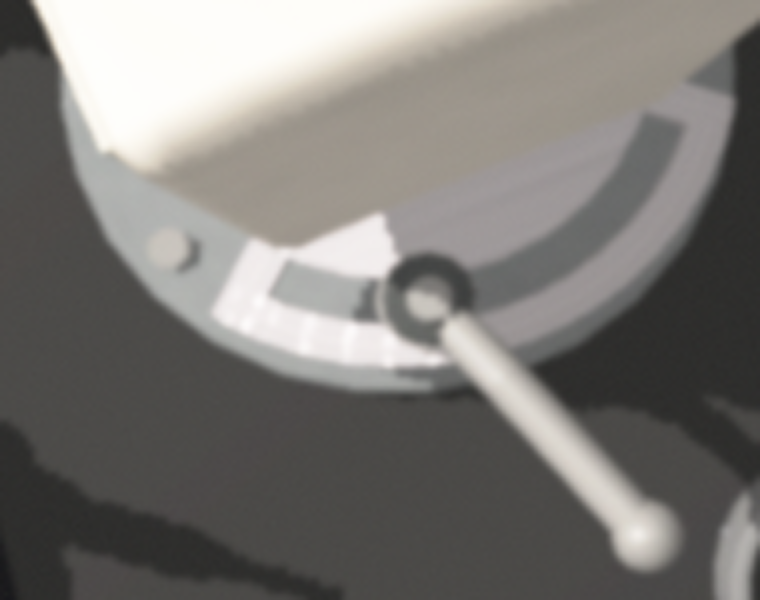

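```bash
python3 - <<'E'
from h import *
np.set_printoptions(precision=4,suppress=True)
deg=lambda v:np.degrees(np.arctan2(v[1],v[0]))
c=json.load(open("w8.json"))
A=lambda p:np.array(p)/6+[0,90]-.4
B=lambda p:np.array(p)/4+[160,30]-.4
E_=A([(385,250),(420,150),(470,98),(535,82),(600,105),(650,155),(685,240),(680,310),(650,380),(600,435),(540,455),(480,435),(430,385),(402,335)])
for z in (.006,.01,.014):
  P=wplane(c,E_,z);g=least_squares(lambda x:np.hypot(*(P[:,:2]-x[:2]).T)-x[2],[.47,.31,.048]);print(z,"mic base",g.x)
print("foot",wplane(c,A((530,258)),.01))
a=wplane(c,B([(75,160),(110,240),(155,295),(205,335),(270,370),(340,390),(400,392),(640,280),(700,200),(733,110)]),.012)
r=circ(a,.115);print("pan",r.x,r.fun)
m=g.x[:2]
for C in (r.x,[.5886,.0527]): print(deg(m-C),deg(wplane(c,A((530,258)),.01)[0][:2]-C))
b=wplane(c,B((645,537)),.1035)[0];h=wplane(c,B((425,300)),.091)[0];print("lever",b,h,np.hypot(*(b-h)[:2]),deg(b-h)%360, "y axis",[deg(h[:2]-C)%360 for C in (r.x,[.5886,.0527])])
E
```

```text
0.006 mic base [0.4734 0.3166 0.0475]
0.01 mic base [0.4736 0.314  0.047 ]
0.014 mic base [0.4739 0.3114 0.0465]
foot [[0.4761 0.3131 0.01  ]]
pan [0.5895 0.0553] [-0.0019 -0.0008 -0.0004 -0.      0.0009  0.0016  0.001  -0.0024 -0.0013
  0.0007]
114.30601780050347 113.74789629477661
113.91887977944532 113.36564438389756
lever [ 0.4413 -0.012   0.1035] [0.503  0.0465 0.091 ] 0.08501477853629673 223.47565391093718 y axis [np.float64(185.8312303793689), np.float64(184.16000854923936)]
```

Request:
{"fn": "servo_tool", "kwargs": {
  "series": [
    {"travel": [0.012,0.033,0],"angular": [0,0,0]},
    {"travel": [0.012,0.033,0],"angular": [0,0,0]},
    {"travel": [0.012,0.033,0.02],"angular": [0,0,0]},
    {"travel": [0,0,0.04],"angular": [0,0,0]},
    {"travel": [0,0,0],"angular": [0,0,0]}
  ]
}}

```text
time: 16.65
position: [0.4598, -0.0477, 0.1953]
tool_rot: [-3.138, 0.007, 0.015]
ft_force: [-0.3, 0.9, -0.5]
grip_width: 0.012
```

Request:
{"fn": "servo_tool", "kwargs": {
  "series": [
    {"travel": [0,0,0.04],"angular": [0,0,0]},
    {"travel": [0,0,0.04],"angular": [0,0,0]},
    {"travel": [0,0,0.024],"angular": [0,0,0]},
    {"travel": [0,0,0],"angular": [0,0,0]}
  ]
}}

```text
time: 17.05
position: [0.4612, -0.0456, 0.0943]
tool_rot: [-3.139, 0.001, 0.008]
ft_force: [-1.0, 0.6, 0.4]
grip_width: 0.004
```

Request:
{"fn": "servo_tool", "kwargs": {
  "series": [
    {"travel": [-0.001,-0.015,0],"angular": [0,0,0]},
    {"travel": [-0.002,-0.012,0],"angular": [0,0,0]},
    {"travel": [-0.005,-0.006,0],"angular": [0,0,0]},
    {"travel": [-0.005,-0.006,0],"angular": [0,0,0]},
    {"travel": [-0.005,-0.006,0],"angular": [0,0,0]}
  ]
}}

```text
time: 17.55
position: [0.4491, -0.0022, 0.0988]
tool_rot: [3.139, -0.002, 0.015]
ft_force: [8.2, -4.4, -3.4]
grip_width: 0.009
```

Request:
{"fn": "servo_tool", "kwargs": {
  "series": [
    {"travel": [-0.005,-0.005,0],"angular": [0,0,0]},
    {"travel": [-0.003,-0.006,0],"angular": [0,0,0]},
    {"travel": [-0.003,-0.006,0],"angular": [0,0,0]},
    {"travel": [-0.003,-0.006,0],"angular": [0,0,0]},
    {"travel": [-0.002,-0.006,0],"angular": [0,0,0]}
  ]
}}

```text
time: 18.05
position: [0.4351, 0.0268, 0.0997]
tool_rot: [3.139, -0.002, 0.021]
ft_force: [9.3, -6.5, -1.5]
grip_width: 0.005
```

Request:
{"fn": "servo_tool", "kwargs": {
  "series": [
    {"travel": [-0.001,-0.006,0.002],"angular": [0,0,0]},
    {"travel": [-0.001,-0.006,0.002],"angular": [0,0,0]},
    {"travel": [0,-0.006,0],"angular": [0,0,0]},
    {"travel": [0.001,-0.006,0],"angular": [0,0,0]},
    {"travel": [0.001,-0.005,0],"angular": [0,0,0]}
  ]
}}

```text
time: 18.55
position: [0.4324, 0.0538, 0.0949]
tool_rot: [3.136, -0.004, 0.01]
ft_force: [2.3, -10.9, 1.9]
grip_width: 0.009
```

Request:
{"fn": "servo_tool", "kwargs": {
  "series": [
    {"travel": [0.001,-0.004,0],"angular": [0,0,0]},
    {"travel": [0.001,-0.004,0],"angular": [0,0,0]}
  ]
}}

```text
time: 18.75
position: [0.4336, 0.0613, 0.0945]
tool_rot: [3.135, -0.004, 0.007]
ft_force: [2.0, -11.4, 2.1]
grip_width: 0.007
```

Request:
{"fn": "servo_tool", "kwargs": {
  "series": [
    {"travel": [0.001,-0.003,0],"angular": [0,0,0]},
    {"travel": [0.001,-0.003,0],"angular": [0,0,0]}
  ]
}}

```text
time: 18.95
position: [0.434, 0.0631, 0.0941]
tool_rot: [3.129, -0.006, 0.001]
ft_force: [-4.6, -23.6, 10.6]
grip_width: -0.0
```

Force climbs and motion stalls: the stop is near. One more small press.

Request:
{"fn": "servo_tool", "kwargs": {
  "series": [
    {"travel": [0.001,-0.003,0],"angular": [0,0,0]},
    {"travel": [0,0,0],"angular": [0,0,0]}
  ]
}}

```text
time: 19.15
position: [0.4341, 0.0632, 0.094]
tool_rot: [3.125, -0.009, -0.004]
ft_force: [-6.1, -26.5, 11.8]
grip_width: 0.003
```

Request:
{"fn": "servo_tool", "kwargs": {
  "series": [
    {"travel": [-0.004,0.015,0],"angular": [0,0,0]},
    {"travel": [0,0.02,0],"angular": [0,0,0]},
    {"travel": [0,0,-0.045],"angular": [0,0,0]},
    {"travel": [0,0,-0.045],"angular": [0,0,0]},
    {"travel": [0,0,-0.045],"angular": [0,0,0]}
  ]
}}

```text
time: 19.65
position: [0.4304, 0.0399, 0.2305]
tool_rot: [3.141, 0.001, 0.004]
ft_force: [1.2, 0.5, -0.8]
grip_width: 0.008
```

Request:
{"fn": "servo_tool", "kwargs": {
  "series": [
    {"travel": [0,0,-0.03],"angular": [0,0,0]},
    {"travel": [0,0.02,0],"angular": [0,0,0]},
    {"travel": [0,0,0],"angular": [0,0,0]},
    {"travel": [0,0,0],"angular": [0,0,0]},
    {"travel": [0,0,0],"angular": [0,0,0]}
  ]
}}

```text
time: 20.15
position: [0.43, 0.0203, 0.2569]
tool_rot: [-3.141, -0.001, 0.001]
ft_force: [-0.4, -0.1, -0.2]
grip_width: 0.003
```

```bash
python3 - <<'E'
from h import *
s=ctrl.get_state();print(s['time'],s['position'],np.abs(s['qd']).max())
c=ctrl.calibration("wrist");json.dump({k:np.array(v).tolist() for k,v in c.items()},open("w9.json","w"))
im=ctrl.get_image("wrist")[:,:,::-1];cv2.imwrite("pics/w9.png",im)
E
```

```text
20.15 [0.42995356 0.0202989  0.25694353] 0.00846268102858583
```

View pics/w9.png

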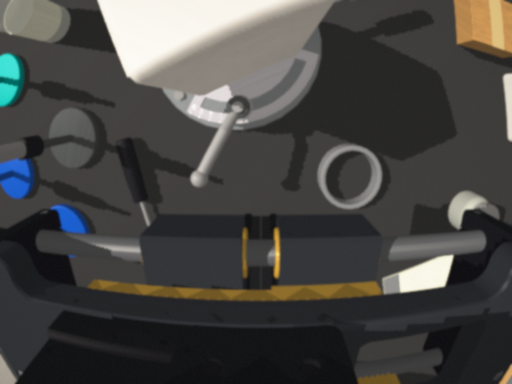

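Request:
{"fn": "servo_tool", "kwargs": {
  "series": [
    {"travel": [0.01,0.045,0],"angular": [0,0,0]},
    {"travel": [0.01,0.045,0],"angular": [0,0,0]},
    {"travel": [0,0.03,0],"angular": [0,0,0]},
    {"travel": [0,0,0],"angular": [0,0,0]},
    {"travel": [0,0,0],"angular": [0,0,0]}
  ]
}}

```text
time: 20.7
position: [0.4502, -0.1003, 0.2566]
tool_rot: [-3.14, 0.002, 0.001]
ft_force: [1.1, 0.9, 0.3]
grip_width: 0.006
```

```bash
python3 - <<'E'
from h import *
s=ctrl.get_state();print(s['time'],s['position'],np.abs(s['qd']).max())
c=ctrl.calibration("wrist");json.dump({k:np.array(v).tolist() for k,v in c.items()},open("w10.json","w"))
im=ctrl.get_image("wrist")[:,:,::-1];cv2.imwrite("pics/w10.png",im)
cv2.imwrite("pics/w10c.png",cv2.resize(im[0:160,230:420],None,fx=3.7,fy=3.7,interpolation=cv2.INTER_CUBIC))
im=ctrl.get_image("scene")[:,:,::-1].copy();cv2.imwrite("pics/scene10.png",im)
for t in (215,225): print(t,topface("scene",im,t,(185,120,270,200)))
im9=cv2.imread("pics/w9.png");cv2.imwrite("pics/w9c.png",cv2.resize(im9[80:200,150:290],None,fx=4,fy=4,interpolation=cv2.INTER_CUBIC))
E
```

```text
20.7 [ 0.45016713 -0.1002901   0.25655547] 0.03338895856300966
215 (((592.8899536132812, 58.651023864746094), (116.78768157958984, 116.19495391845703), 23.73031234741211), (195, 129, 57, 54))
225 (((594.0704956054688, 58.929100036621094), (114.44044494628906, 113.12370300292969), 23.889503479003906), (195, 129, 57, 53))
```

View pics/w10c.png

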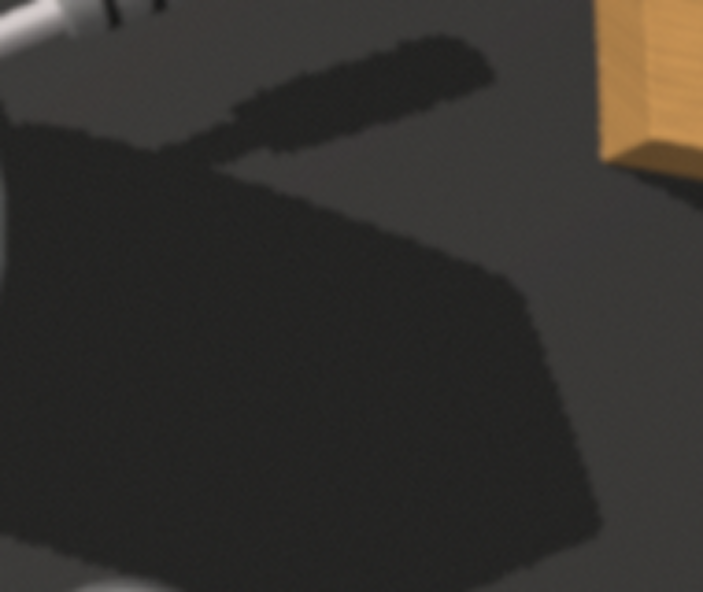

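View pics/w9c.png

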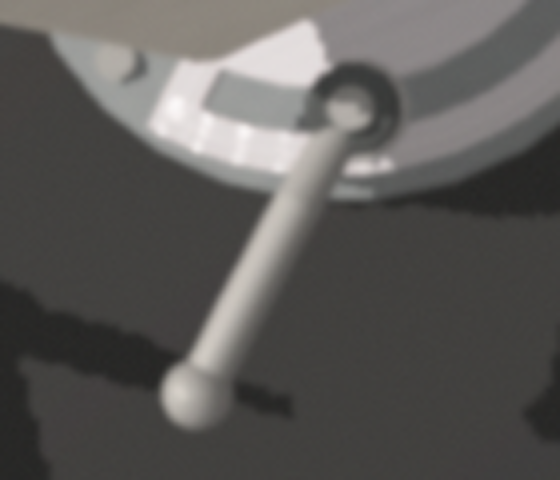

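View pics/scene10.png

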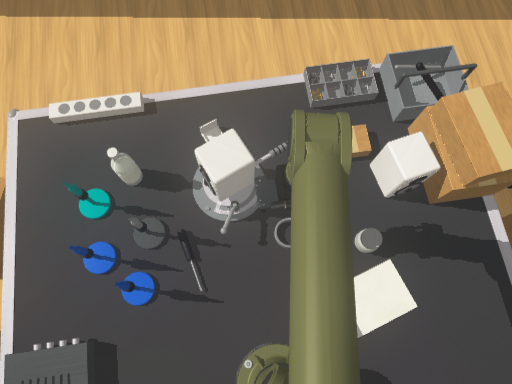

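Request:
{"fn": "servo_tool", "kwargs": {
  "series": [
    {"travel": [0.04,0.03,0],"angular": [0,0,0]},
    {"travel": [0.04,0.03,0],"angular": [0,0,0]},
    {"travel": [0.0,0.0,0],"angular": [0,0,0]},
    {"travel": [0,0,0],"angular": [0,0,0]},
    {"travel": [0,0,0],"angular": [0,0,0]}
  ]
}}

```text
time: 21.3
position: [0.5301, -0.1588, 0.2575]
tool_rot: [-3.141, -0.003, -0.0]
ft_force: [0.1, -0.2, 0.0]
grip_width: 0.008
```

```bash
python3 - <<'E'
from h import *
s=ctrl.get_state();print(s['time'],s['position'],np.abs(s['qd']).max())
c=ctrl.calibration("wrist");json.dump({k:np.array(v).tolist() for k,v in c.items()},open("w11.json","w"))
im=ctrl.get_image("wrist")[:,:,::-1];cv2.imwrite("pics/w11.png",im)
cv2.imwrite("pics/w11c.png",cv2.resize(im[0:150,130:330],None,fx=4,fy=4,interpolation=cv2.INTER_CUBIC))
c=json.load(open("w9.json"));B=lambda p:np.array(p)/4+[150,80]-.4
b=wplane(c,B((197,394)),.1035)[0];h=wplane(c,B((348,108)),.091)[0];v=b-h
print("lever",np.hypot(*v[:2]),np.degrees(np.arctan2(v[1],v[0])))
E
```

```text
21.3 [ 0.5301251  -0.15877051  0.2574754 ] 0.029978020951612876
lever 0.08485978927899501 151.54067773060038
```

View pics/w11c.png

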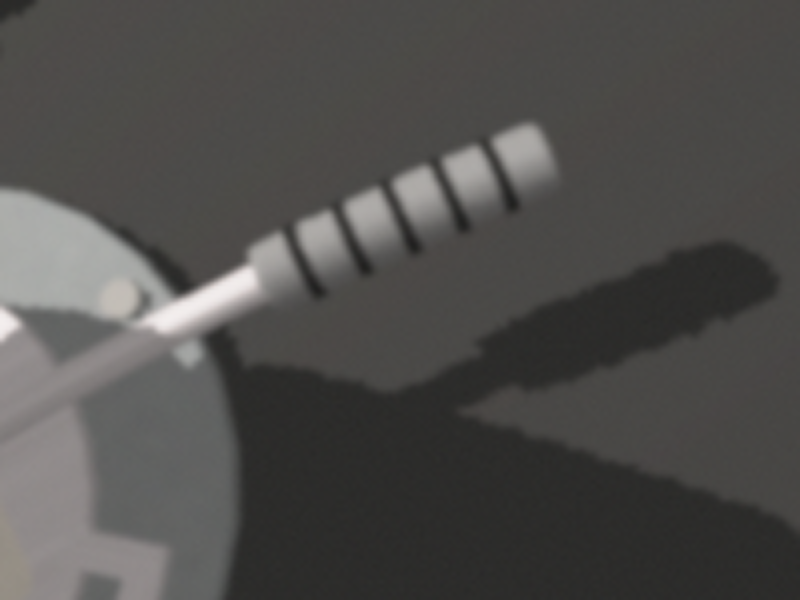

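```bash
python3 - <<'E'
from h import *
np.set_printoptions(precision=4,suppress=True)
deg=lambda v:np.degrees(np.arctan2(v[1],v[0]))
c=json.load(open("w11.json"));W=lambda p:np.array(p)/4+[130,0]-.4
b=wplane(c,W([(304,262),(352,239),(402,217),(451,195),(500,175),(200,312),(60,390)]),.067)[:,:2]
l=cv2.fitLine(b.astype(np.float32),2,0,0,0)[:,0];print(b,deg(l[:2])%180)
a=wplane(c,W([(10,188),(60,200),(120,233),(170,280),(215,345),(235,410),(242,480),(230,570)]),.012);r=circ(a,.115);print(r.x,r.fun)
for C in (r.x,[.5886,.0527],[.5895,.0553]): print([deg(C-q) for q in b[:5]], deg(np.array([.4745,.3132])-C))
E
```

```text
[[ 0.6534 -0.0959]
 [ 0.6596 -0.1098]
 [ 0.6656 -0.1241]
 [ 0.6719 -0.138 ]
 [ 0.6778 -0.1518]
 [ 0.6403 -0.065 ]
 [ 0.62   -0.0206]] 113.734276
[0.5875 0.0511] [-0.0006 -0.0002 -0.0003 -0.0001  0.0013  0.0007 -0.0001 -0.0014]
[np.float64(114.13413295783543), np.float64(114.13570106330111), np.float64(114.04262391613955), np.float64(114.056932995861), np.float64(113.98106715319575)] 113.32329426658619
[np.float64(113.54935516203147), np.float64(113.6010848811537), np.float64(113.55156219087662), np.float64(113.60178638871929), np.float64(113.5569702290869)] 113.65360329890284
[np.float64(112.89866418419969), np.float64(113.00499461750428), np.float64(113.00349430160028), np.float64(113.09300492492758), np.float64(113.08259886413533)] 114.0325351984797
```

```bash
python3 -c "
from bench import ctrl
print(ctrl.close_job())"
```

```text
the job is handed in; nothing more can be done
None
```

I loosened the clamp lever, aimed the loudspeaker at the grey-steel microphone, tightened the lever again and handed the job in at about 21 s. I pushed only with the closed fingertips. The blue and turquoise look-alikes were left alone.

**Lever:** I pushed it anticlockwise until the force rose and it stopped moving, then clockwise the same way at the end. The two positions measured 223.5° and 151.5° in the world frame. That is 1.26 rad of travel, which matches the full 1.25 rad stroke.

**Aim:** Measured with the wrist camera after tightening, the pan bar puts the loudspeaker's facing at 113.7°. The microphone lies at about 113.7° ± 0.4° from the pan axis, and tightening did not visibly shift the aim. My weaker checks from the fixed cameras ranged from 112.4° to 116.5°, with most between about 113° and 115°.

**Other things:** The last scene picture showed the microphone, bottle, bracket and screwdriver where they stood. The arm partly hid the tape roll, carton and white book in that picture. The gripper was clear of everything.

**Possible faults:**
- While turning the gripper in free air, the last joint ran to its end stop. It read -2.691 against a limit of -2.69. I turned it back at once and went the other way round.
- The highest force I saw was about 42 N, pressing at the loose stop with the fingertips.

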